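# Lift the hot middle grate out of the stove with the grate lifter

### The job

The middle grate of the two-burner stove is still hot and has to go in the steel tray for cleaning. Take the grate lifter off its double hook on the rail, hook its two tines under the cross bar of the middle grate and lift that grate straight up out from between the two side grates, leaving those in place and never touching the hot grate with the robot itself. Set the grate gently on its feet inside the tray, unhook the lifter and hang it back on its double hook, leaving everything else alone.

Things in the scene. Friction and masses are not known exactly. Their poses are not given: they have to be found in the camera images.
- lifter_handle (a point): centre of the grate lifter's wooden T-handle: a bar 20 x 20 mm, 110 mm long along the lifter's y. The lifter hangs upright, z up, 0.13 to 0.21 kg. From the handle's middle a 10 mm steel shaft goes straight down; 55 mm below this point it forks into two 8 mm round tines at y = +-22 mm, J-shaped seen from the side, feet pointing to +x
- lifter_slot (a point): where a bar hooked on the lifter lies: on top of the tines' level feet, midway along them, 142 mm straight below lifter_handle. Feet 8 mm thick below this point. Upright shanks behind (x = -18 to -10 mm, upright for 60 mm above this point, then slanting in to the shaft), upturned tips in front (x = +10 to +18 mm), tops 7 mm above this point: a slot 20 mm wide, open upward
- lifter_hook_seat (a point): where the middle of the handle's underside lies when the lifter hangs: midway between the two prongs of the double hook, level with their tops. Prongs: 8 mm rods 56 mm apart along y, level, from the rail (12 mm bar 65 mm away at +x) to tips 33 mm away at -x that turn up 16 mm. Handle across the prongs, shaft between them; the hung lifter's axes are this point's
- middle_grate_bar (a point): centre of the cross bar at the middle of the middle grate, the bar to hook: it runs along y, 70 mm long between the side bars, 10 mm thick, 14 mm high, underside 32 mm above the feet's underside. Before and behind it (x) is an opening 70 mm wide and 85 mm long, free but for a short finger on its middle line, 10 mm wide, starting 60 mm from this point. The grate balances on this bar
- middle_grate_foot (a point): middle of the underside of the middle grate's feet: a dark cast ladder 200 mm (x) by 90 mm (y), 46 mm high, 0.46 to 0.78 kg, on four feet. Two T-shaped lugs on each long side (x = +-50 mm, out to y = 73 mm, 22 mm high) sit in notches of the side grates with 2 to 3 mm play, so it is locked sideways and comes out only straight up, free after 22 mm
- left_grate_mid (a point): middle of the side grate on the stove's +y side: a loose dark cast frame 200 x 180 mm, 46 mm high; this point is 39 mm above its feet. It must stay where it is
- right_grate_mid (a point): the same for the side grate on the stove's -y side
- stove: low steel two-burner table stove, 270 mm (x) by 500 mm (y), fixed; origin on the counter under its middle; its flat top plate, on which the grates' feet stand, is 45 mm above the counter; knobs on its -x face. The middle grate starts at its middle with the same axes
- tray: open aluminium-grey tray, outside 270 mm (x) by 210 mm (y) and 18 mm high, walls and floor 4 mm thick, fixed; origin on the counter under its middle. The grate fits in with its length along the tray's x
- spatula (a joint): swing of the steel spatula that hangs on one of the two single hooks, rad, about 0 at rest (bystander)
- spoon (a joint): swing of the slotted aluminium spoon that hangs on the other single hook, rad, about 0 at rest (bystander)
- tiffin_mid (a point): middle of the closed round tiffin box, steel, 121 mm across, 97 mm high (bystander)
- jar_mid (a point): middle of the orange plastic jar, 84 mm across, 122 mm high (bystander)
Mind the look-alikes: they are no part of the job. Leave any green or pink look-alike of the part that bears lifter_handle alone.

How it is judged (in metres and radians):
On the way, in this order (a step that is already met when the one before it is completed fails the run):
1. the lifter is off its hook (distance between lifter_handle and lifter_hook_seat above 0.09 m), for 0.1 s.
2. the middle grate hangs on the lifter, lifted straight up clear of the side grates (more than 28 mm up and within 25 mm of straight above its place) (z of middle_grate_bar in the frame of stove above 0.112 m and x of middle_grate_bar in the frame of stove between -0.025 and 0.025 m and y of middle_grate_bar in the frame of stove between -0.025 and 0.025 m and contact force between lifter and middle_grate above 1 N), for 0.05 s.
3. the middle grate stands on its feet in the tray and the lifter is unhooked from it (z of middle_grate_bar in the frame of tray below 0.047 m and horizontal distance between middle_grate_bar and tray below 0.05 m and angle between middle_grate_bar's own z axis and vertical below 0.06 rad and distance between lifter_handle and middle_grate_bar above 0.2 m), for 0.1 s.
At the end, for the whole second after the job is handed in: the middle grate stands still and level with its feet on the tray floor, bar centre within 50 mm of the tray middle; the lifter hangs still on its double hook, handle across both prongs (45 mm, 0.25 rad); both side grates are within 10 mm of their places (z of middle_grate_bar in the frame of tray between 0.039 and 0.047 m and horizontal distance between middle_grate_bar and tray below 0.05 m and angle between middle_grate_bar's own z axis and vertical below 0.06 rad and linear speed of middle_grate below 0.03 m/s and z of lifter_handle in the frame of lifter_hook_seat between 0.004 and 0.018 m and horizontal distance between lifter_handle and lifter_hook_seat below 0.045 m and angle between lifter_handle's own z axis and vertical below 0.25 rad and linear speed of lifter below 0.05 m/s and distance of each of left_grate_mid, right_grate_mid from where it was at the start of the episode below 0.01 m); the robot touches nothing.
It fails at once if a side grate is shifted or lifted by more than 10 mm (distance of any of left_grate_mid, right_grate_mid from where it was at the start of the episode above 0.01 m).
It fails at once if the middle grate is dragged sideways (over 10 mm) or pried askew (over 0.2 rad) while its lugs are still between the side grates (horizontal distance between middle_grate_bar and stove below 0.1 m and z of middle_grate_bar in the frame of stove below 0.104 m and (horizontal distance between middle_grate_bar and stove above 0.01 m or angle between middle_grate_bar's own z axis and vertical above 0.2 rad)).
It fails at once if the robot itself touches the hot middle grate (contact force between any of the fingers, the arm and middle_grate above 0.5 N).
It fails at once if the grate is dropped or slammed down (faster than 0.3 m/s in the last 15 mm above the tray's floor) (horizontal distance between middle_grate_bar and tray below 0.1 m and z of middle_grate_bar in the frame of tray below 0.058 m and linear speed of middle_grate above 0.3 m/s).
It fails at once if a bystander is disturbed: tiffin box or jar moved over 20 mm, spatula or spoon swung over 0.5 rad (distance of any of tiffin_mid, jar_mid from where it was at the start of the episode above 0.02 m or value of joint any of spatula, spoon above 0.5 rad or value of joint any of spatula, spoon below -0.5 rad).
It also fails if it takes over 67 s, if anything falls off the work surface, if the arm or the gripper's body presses on something with over 40 N, if the wrist force passes 120 N, or if a joint passes its speed limit or range.

### The arm

A 6-joint arm with a two-finger parallel gripper is mounted at the origin on the work surface. World frame = base frame: x ahead of the robot, y to its left, z up, the work surface at z = 0. Lengths are in m, angles in degrees, forces in N, time in s.
With the tool pointing down it reaches from about 0.35 to 0.925 m from the base axis. Payload 6.4 kg.
Tool frame: the origin (TCP) lies at the centre of the arm's flange, where the gripper is bolted on; the fingertips stand 173 mm ahead of it and the grasp point (between the pads) lies 155 mm ahead of it (robot.finger_overhang is the x of the fingertips in the tool frame, in m); x points along the fingers, z is the direction in which the jaws open and shut, and the axes are right-handed (so a half turn about x gives the same grasp; the last joint's range is limited). The gripper opens to 85 mm and grips with 20 to 120 N. Pads are 22 mm wide; open, the fingers measure 114 mm over their backs; the gripper's body (76 mm by 85 mm) begins 54 mm behind the grasp point. The pads swing forward as they close: fully open they stand 13 mm farther back than shut.
Start: joints at [-73.975, 14.043, 89.255, -0, 76.702, -9.975], TCP at [0.285, -0.584, 0.405] pointing down, gripper open.
Joint ranges: [-179.41, 179.41], [-58.25, 129.5], [7.25, 145.43], [-54.29, 234.29], [11.92, 165.04], [-157.13, 157.13]. Speed limits (degrees/s): [147.25, 147.25, 180, 180, 180, 180].

### API

Orientations are given as a 3x3 rotation matrix whose columns are the frame's x, y, z axes.
In Python, from rig import robot, cams gives the robot as it stands.
- The arm moves only by the shell command python3 -m creep 'ROWS' [FORCE]. ROWS is a JSON object of lists of equal length, an entry for each row: "twist": the turn, a rotation vector about the tool's x, y, z in degrees, a list of three; "delta_pos": the shift along the tool's x, y, z in m, a list of three; "fingers": the closure, from -1 (fully open) to 1 (shut). In form: {"twist": [[ax, ay, az], ...], "delta_pos": [[x, y, z], ...], "fingers": [fingers, ...]}. A call has 1 to 12 rows; each row is the pose to reach, as a shift and turn from the pose measured when the call began, along the tool's axes at that moment; what a row does not reach only later rows make up. A row lasts 1/12 s, in which the tool goes at most 41.7 mm and 7.16 degrees, less where a joint would pass 70% of its speed; a pose out of reach is approached as far as the arm can. A call with a gripper value outside its range is refused whole. The fingers move at their own pace and stop on an object; FORCE is the grip in N (left out, the last holds). Time passes only in rows, so rows that repeat a pose let the fingers close. It gives the time, the measured TCP pose, the force and the opening at its end, in the units of the state.
- robot.read_state(): the state, without advancing time (a new reading comes with each control period).
- cams.read_camera(name): name is "side" or "top"; returns a dict with "img" (420x560x3 uint8, blue, green, red), "depth" (420x560 float32, m along the optical axis (not along the pixel's ray), 0 where there is no reading), "fx", "fy", "cx", "cy" (pixels), "rvec" (rotation vector, rad) and "tvec" (3), from world to camera coordinates, as OpenCV has them. Camera axes: x right, y down, z forward; pixel columns grow to the right and rows downward; lengths in m; the calibration is good to about 2 mm. A picture is of the moment at which its call begins.
- robot.sign_off(): hands the job in, once; it reports no verdict.
The state is a dict: "clock": time; "joint_positions": joint angles; "joint_vel": joint speeds; "joint_torque": joint torques, N m; "tool_pos": TCP position; "orientation": TCP orientation; "wrist_force": force on the tool from outside, world axes, zero at the start; "wrist_torque": the same for the moment, N m; "finger_gap": opening from 0.0 (shut) to 1.0 (fully open).
Only numpy, scipy, OpenCV 4.12 (cv2) and the standard library are available. Lean on these libraries where they do the work, as an engineer would, in place of code of your own. Each camera call takes 0.05 s, during which the arm holds its last target.

## Working session

There is one attempt and no reset: what is moved stays moved. The work goes in short steps, Python scripts to look and compute and a shell command to move; the robot and the scene stay as the last step left them, time stands still between calls to the robot, and variables do not carry over. Pictures are saved under pics/ and viewed, and the job is handed in when it is done.

```bash
ls; mkdir -p pics
python3 - <<'E'
from rig import robot,cams
import cv2,numpy as np
print(robot.read_state())
for n in("side","top"):
    c=cams.read_camera(n);cv2.imwrite(f"pics/{n}0.png",c["img"]);np.savez(f"{n}0.npz",**c)
    print(n,c["fx"],c["fy"],c["cx"],c["cy"],c["rvec"],c["tvec"], (-cv2.Rodrigues(np.array(c["rvec"]))[0].T@np.array(c["tvec"]).reshape(3)))
E
```

```text
pics
{'clock': 0.0, 'joint_positions': array([-7.39724189e+01,  1.40840724e+01,  8.93251094e+01, -1.09190345e-03,
        7.67011343e+01, -9.97360780e+00]), 'joint_vel': array([ 0.00850072, -0.11204461,  0.00182992, -0.07361548, -0.07643767,
       -0.01540048]), 'joint_torque': array([-8.83595567e-04, -4.29505491e+01, -3.26130438e+01, -2.76045730e-04,
        5.45035742e-03,  2.65067072e-06]), 'tool_pos': array([ 0.28490986, -0.58397885,  0.40357866]), 'orientation': array([[-5.49422572e-04,  8.98783107e-01,  4.38393231e-01],
       [ 1.84541668e-03,  4.38393462e-01, -8.98781267e-01],
       [-9.99998146e-01,  3.15207468e-04, -1.89949260e-03]]), 'wrist_force': array([-0.42581919,  0.17095337,  0.34404959]), 'wrist_torque': array([-0.03381316,  0.00786791, -0.03833982]), 'finger_gap': 1.0000722112513254}
side 416.0620632510672 416.0620632510672 276.86624876528106 206.6032665383259 [ 2.14072125 -0.57077346  0.29861639] [-0.56832925  0.34161503  1.1357058 ] [ 0.12805328 -0.90303772  0.9474449 ]
top 426.36447735482386 426.36447735482386 279.05932732885475 211.96473124798018 [ 2.16218031 -2.12221112  0.17109127] [-0.01941538  0.65356603  1.44218253] [ 0.4225496  -0.0035416   1.52605874]
```

View pics/side0.png

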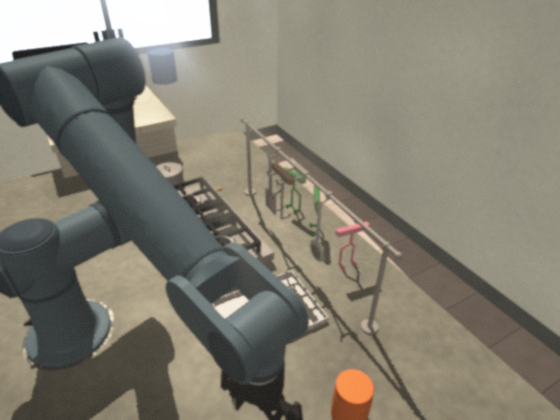

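View pics/top0.png

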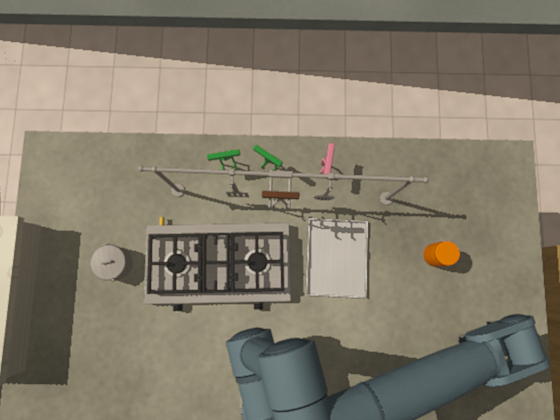

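The top view shows the brown handle at about (281,195), the middle grate at about (216,262), the tray at about (338,258), and the green and pink look-alikes on the far side of the rail. I'll zoom in and measure.

```bash
cat > h.py <<'E'
import numpy as np,cv2
def load(n):
    return dict(np.load(n))
def R(c): return cv2.Rodrigues(np.array(c["rvec"]).reshape(3))[0]
def cen(c): return -R(c).T@np.array(c["tvec"]).reshape(3)
def ray(c,u,v):
    d=np.array([(u-c["cx"])/c["fx"],(v-c["cy"])/c["fy"],1.0]); return R(c).T@d
def onz(c,u,v,z):
    o=cen(c);d=ray(c,u,v);return o+d*(z-o[2])/d[2]
def dep(c,u,v):
    return cen(c)+ray(c,u,v)*float(c["depth"][int(round(v)),int(round(u))])
def proj(c,p):
    q=R(c)@np.asarray(p,float)+np.array(c["tvec"]).reshape(3)
    return np.array([c["fx"]*q[0]/q[2]+c["cx"],c["fy"]*q[1]/q[2]+c["cy"]])
def cloud(c):
    v,u=np.mgrid[:420,:560];d=c["depth"]
    D=np.stack([(u-c["cx"])/c["fx"],(v-c["cy"])/c["fy"],np.ones_like(d)],-1)*d[...,None]
    return D@R(c)+cen(c)
def tri(c1,p1,c2,p2):
    o1,o2=cen(c1),cen(c2);d1,d2=ray(c1,*p1),ray(c2,*p2)
    t=np.linalg.lstsq(np.stack([d1,-d2],1),o2-o1,rcond=None)[0]
    a,b=o1+t[0]*d1,o2+t[1]*d2
    return (a+b)/2,np.linalg.norm(a-b)
E
python3 - <<'E'
from h import *
t=load("top0.npz");s=load("side0.npz")
a=t["img"][140:320,130:380];cv2.imwrite("pics/topz.png",cv2.resize(a,None,fx=3.2,fy=3.2,interpolation=cv2.INTER_CUBIC)[:600,:800])
a=s["img"][110:290,230:410];cv2.imwrite("pics/sidez.png",cv2.resize(a,None,fx=3.3,fy=3.3,interpolation=cv2.INTER_CUBIC))
# brown handle mask
for c,n in((t,"top"),(s,"side")):
    hsv=cv2.cvtColor(c["img"],cv2.COLOR_BGR2HSV)
    m=((hsv[...,0]<12)&(hsv[...,1]>90)&(hsv[...,2]<150)).astype(np.uint8)
    k,l,st,ce=cv2.connectedComponentsWithStats(m)
    P=cloud(c)
    for i in range(1,k):
        if st[i,4]>25: print(n,st[i],ce[i],np.median(P[l==i],0), P[l==i].min(0),P[l==i].max(0))
E
```

```text
top [276 192  23   7  73] [286.79452055 194.75342466] [ 0.66219624 -0.02864379  0.31930118] [ 0.65502777 -0.06013671  0.30864319] [0.67030421 0.00329365 0.32436331]
side [331 392  41  28 707] [348.7708628  409.37623762] [ 0.48784219 -0.58671763  0.0856428 ] [ 0.12805328 -0.90303772 -0.00139141] [ 0.55251692 -0.54252862  0.9474449 ]
```

View pics/topz.png

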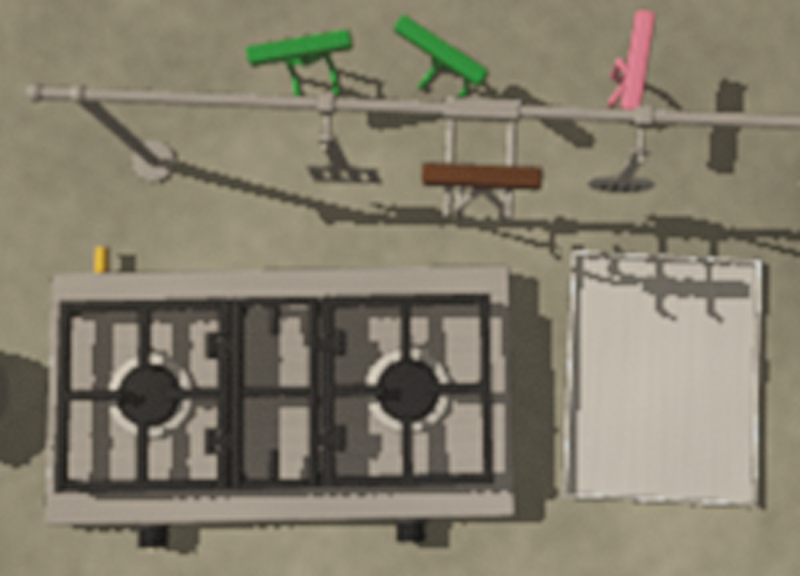

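View pics/sidez.png

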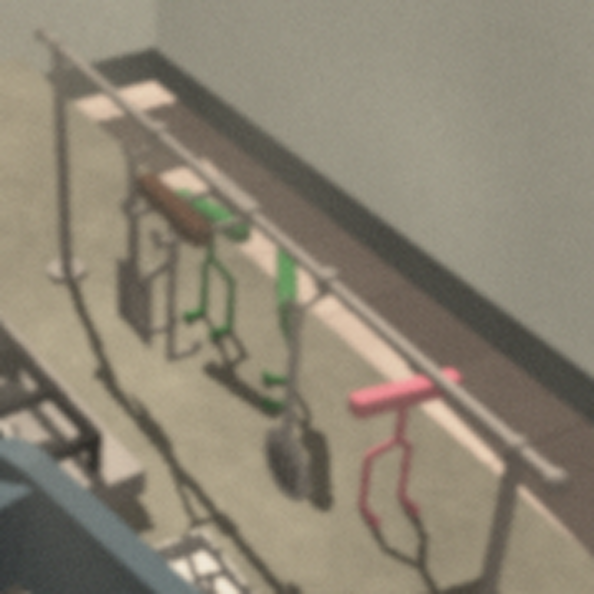

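The zoomed top view shows the brown handle at u 262–299, v 191–199, lying across two prongs that come from the rail. The stove's axes look turned about 1–2°, and the ladder-shaped middle grate sits between crop x 230 and 325. Next I'll measure them all.

Run:
```python
from h import *
np.set_printoptions(precision=4,suppress=True)
t=load("top0.npz");s=load("side0.npz")
P=cloud(t)
# handle
hsv=cv2.cvtColor(t["img"],cv2.COLOR_BGR2HSV)
reg=np.zeros((420,560),bool);reg[186:204,255:306]=1
m=reg&(P[...,2]>0.28)&(hsv[...,1]>70)&((hsv[...,0]<20)|(hsv[...,0]>170))
ys,xs=np.nonzero(m);print(len(xs),xs.min(),xs.max(),ys.min(),ys.max())
q=P[m];print("handle z pct",np.percentile(q[:,2],[5,25,50,75,95]))
zt=np.median(q[:,2])
rr=cv2.minAreaRect(np.stack([xs,ys],1).astype(np.float32));print(rr)
w=np.array([onz(t,x,y,zt)[:2] for x,y in zip(xs,ys)])
print("handle rect",cv2.minAreaRect(w.astype(np.float32)),w.mean(0))
c,l,_=0,0,0
vx=cv2.fitLine(w.astype(np.float32),cv2.DIST_L2,0,.01,.01).ravel();print("line",vx,np.degrees(np.arctan2(-vx[0],vx[1])))
# side brown
sh=cv2.cvtColor(s["img"],cv2.COLOR_BGR2HSV)
print("side px hsv",sh[172,283],s["img"][172,283],sh[178,290]); 
ms=np.zeros((420,560),bool);ms[158:188,268:300]=1
m=ms&((sh[...,0]<15)|(sh[...,0]>172))&(sh[...,1]>60)
ys,xs=np.nonzero(m);print("side",len(xs),cv2.minAreaRect(np.stack([xs,ys],1).astype(np.float32)))
ctr=np.array([xs.mean(),ys.mean()]);print(ctr,tri(t,(280.6,194.8),s,ctr))
# hooks/rail heights
for u,v in((278,173),(290,173),(273,180),(273,183),(290,180),(290,183),(250,172)): print((u,v),dep(t,u,v))
```

```text
262 262 299 191 198
handle z pct [0.3098 0.3173 0.3192 0.3208 0.3233]
((280.5, 194.5), (37.0, 7.0), 0.0)
handle rect ((0.6628283262252808, -0.009766075760126114), (0.020565791055560112, 0.1067701056599617), 1.103514313697815) [ 0.663  -0.0088]
line [ 0.0241  0.9997  0.663  -0.0088] -1.3801943
side px hsv [ 13  88 113] [ 74  91 113] [ 13  88 110]
side 120 ((281.923095703125, 172.11538696289062), (26.705106735229492, 6.86126184463501), 47.72631072998047)
[281.925  171.5167] (array([ 0.6636, -0.0107,  0.3171]), np.float64(0.002743479670732156))
(278, 173) [ 0.7296 -0.0014  0.3063]
(290, 173) [ 0.7294 -0.0365  0.3096]
(273, 180) [0.7797 0.017  0.0011]
(273, 183) [0.7687 0.0168 0.0003]
(290, 180) [ 0.7109 -0.0371  0.2992]
(290, 183) [ 0.7008 -0.0371  0.3039]
(250, 172) [0.7316 0.0811 0.3039]
```

Run:
```python
from h import *
np.set_printoptions(precision=4,suppress=True)
t=load("top0.npz");P=cloud(t);Z=P[...,2]
v,u=np.mgrid[:420,:560]
print("counter",np.median(Z[320:340,150:200]))
# height map view
a=np.clip(Z/0.35,0,1)*255
a=cv2.applyColorMap(a.astype(np.uint8),cv2.COLORMAP_JET)[140:320,130:380]
cv2.imwrite("pics/topzh.png",cv2.resize(a,None,fx=3.2,fy=3.2,interpolation=cv2.INTER_NEAREST)[:600,:800])
# stove top plate mask
reg=(u>140)&(u<295)&(v>218)&(v<310)
m=reg&(Z>0.03)
pts=np.array([onz(t,x,y,0.045)[:2] for y,x in zip(*np.nonzero(reg&(Z>.038)&(Z<.056)))],np.float32)
print("stove",cv2.minAreaRect(pts))
reg=(u>300)&(u<375)&(v>214)&(v<304)
for lo,hi,z in((.001,.008,.004),(.011,.03,.018)):
    mm=reg&(Z>lo)&(Z<hi)
    pts=np.array([onz(t,x,y,z)[:2] for y,x in zip(*np.nonzero(mm))],np.float32)
    print("tray",z,len(pts),cv2.minAreaRect(pts))
mm=(u>140)&(u<295)&(v>218)&(v<310)&(Z>.075)&(Z<.11)
pts=np.array([onz(t,x,y,.091)[:2] for y,x in zip(*np.nonzero(mm))],np.float32)
print("grates",len(pts),cv2.minAreaRect(pts))
for uv in((110,262),(441,254)): print(dep(t,*uv))
```

```text
counter -5.128505736307076e-06
stove ((0.46271491050720215, 0.20068657398223877), (0.29601702094078064, 0.4984421133995056), 2.1967220306396484)
tray 0.004 3763 ((0.49851375818252563, -0.22020882368087769), (0.31339094042778015, 0.26377755403518677), 0.5885326862335205)
tray 0.018 428 ((0.5033941268920898, -0.20766952633857727), (0.22459180653095245, 0.27021557092666626), 87.8463134765625)
grates 2986 ((0.47613728046417236, 0.2016390860080719), (0.19980314373970032, 0.455297589302063), 2.187105417251587)
[0.4678 0.5548 0.0892]
[ 0.5131 -0.5435  0.1185]
```

View pics/topzh.png

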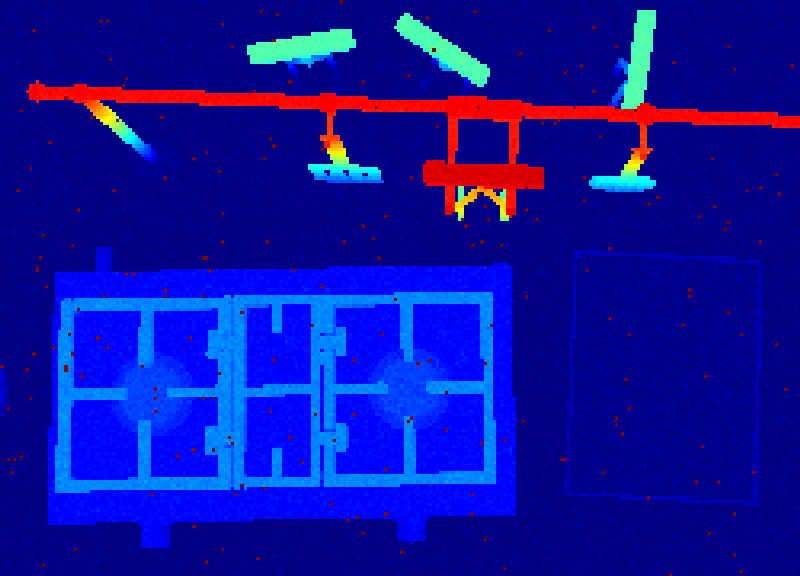

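Run:
```python
from h import *
np.set_printoptions(precision=4,suppress=True)
t=load("top0.npz");P=cloud(t);Z=P[...,2]
v,u=np.mgrid[:420,:560]
def W(m,z): return np.array([onz(t,x,y,z)[:2] for y,x in zip(*np.nonzero(m))],np.float32)
def fit(n,w):
    l=cv2.fitLine(w,cv2.DIST_HUBER,0,.01,.01).ravel(); 
    d=l[:2]*np.sign(l[1] if abs(l[1])>abs(l[0]) else l[0]);print(n,len(w),"mean",w.mean(0),"min",w.min(0),"max",w.max(0),"yawdeg", np.degrees(np.arctan2(-d[0],d[1])) if abs(d[1])>abs(d[0]) else np.degrees(np.arctan2(d[1],d[0])))
def box(x0,y0,x1,y1): # crop px
    return (u>=130+x0/3.2)&(u<=130+x1/3.2)&(v>=140+y0/3.2)&(v<=140+y1/3.2)
g=(Z>.075)&(Z<.11)
fit("bar",W(box(247,375,308,405)&g,.091))
fit("sideL",W(box(232,315,246,475)&g,.091))
fit("sideR",W(box(311,315,319.5,475)&g,.091))
fit("bot left bar",W(box(70,470,222,500)&g,.091))
fit("bot right bar",W(box(335,470,490,500)&g,.091))
fit("mid bars L",W(box(140,300,152,490)&g,.091))
fit("mid bars R",W(box(402,300,414,490)&g,.091))
fit("bottom rect side right edge",W(box(482,300,500,480)&g,.091))
fit("left edge",W(box(50,310,76,480)&g,.091))
fit("fingertop",W(box(268,305,286,336)&g,.091))
fit("fingerbot",W(box(268,440,286,475)&g,.091))
r=Z>.28
fit("rail",W(box(100,80,440,120)&r,.306));fit("rail2",W(box(660,80,900,130)&r,.306))
fit("prongL",W(box(446,122,460,160)&r,.303));fit("prongR",W(box(508,122,522,160)&r,.303))
fit("prongtipL",W(box(440,190,456,216)&(Z>.29),.31));fit("prongtipR",W(box(502,190,520,216)&(Z>.29),.31))
for n,b in(("pl",box(446,122,460,160)),("pr",box(508,122,522,160)),("tl",box(440,192,456,216)),("tr",box(502,192,520,216))):
    print(n,np.percentile(Z[b&r],[10,50,90]))
fk=box(450,185,515,222)&(Z>.12)&(Z<.285)
for y,x in zip(*np.nonzero(fk)): print((x,y),P[y,x],end=' ')
print()
for n,b in(("traytop",box(575,245,760,265)),("traybot",box(568,485,755,508)),("trayL",box(560,265,584,485)),("trayR",box(745,270,768,490))):
    fit(n,W(b&(Z>.0115)&(Z<.03),.018))
```

```text
bar 64 mean [0.4763 0.198 ] min [0.4704 0.1672] max [0.4815 0.2274] yawdeg 4.7702975
sideL 165 mean [0.4718 0.2399] min [0.3879 0.2326] max [0.5506 0.2475] yawdeg 2.0448284
sideR 99 mean [0.4705 0.1586] min [0.3894 0.154 ] max [0.5521 0.1633] yawdeg 1.8225876
bot left bar 192 mean [0.3781 0.3266] min [0.3686 0.2527] max [0.391  0.4082] yawdeg 2.5327885
bot right bar 188 mean [0.3881 0.055 ] min [ 0.3801 -0.0249] max [0.396  0.1342] yawdeg 2.6517024
mid bars L 152 mean [0.4743 0.3365] min [0.3732 0.3253] max [0.5657 0.346 ] yawdeg 2.4370341
mid bars R 136 mean [0.4688 0.0625] min [0.3846 0.0545] max [0.5709 0.0694] yawdeg 2.0842206
bottom rect side right edge 189 mean [ 0.4716 -0.0209] min [ 0.3861 -0.0283] max [ 0.5724 -0.0151] yawdeg 0.86497444
left edge 254 mean [0.4637 0.4211] min [0.3781 0.4049] max [0.554  0.4316] yawdeg 2.279259
fingertop 24 mean [0.5496 0.2037] min [0.5377 0.1998] max [0.5615 0.2075] yawdeg 2.54032
fingerbot 27 mean [0.4018 0.1976] min [0.3887 0.1937] max [0.4149 0.2014] yawdeg 2.506888
rail 455 mean [0.7323 0.1845] min [0.7112 0.0309] max [0.7518 0.34  ] yawd
[... 4439 characters left out ...]
nt64(207)) [ 0.6473 -0.0317  0.197 ] (np.int64(288), np.int64(207)) [ 0.6484 -0.035   0.1909] (np.int64(273), np.int64(208)) [0.6482 0.0129 0.1672] (np.int64(286), np.int64(208)) [ 0.6482 -0.029   0.1718] (np.int64(287), np.int64(208)) [ 0.6475 -0.0322  0.1764] (np.int64(288), np.int64(208)) [ 0.6492 -0.0356  0.1668] 
traytop 84 mean [ 0.6351 -0.2163] min [ 0.6253 -0.322 ] max [ 0.6399 -0.1183] yawdeg -1.8244299
traybot 70 mean [ 0.3706 -0.2195] min [ 0.3655 -0.3116] max [ 0.3827 -0.1132] yawdeg -1.3260443
trayL 80 mean [ 0.4991 -0.1119] min [ 0.3824 -0.1154] max [ 0.6212 -0.1061] yawdeg -1.8144736
trayR 101 mean [ 0.4953 -0.3171] min [ 0.3793 -0.3218] max [ 0.6179 -0.3048] yawdeg -2.0946689
```

Checks against the known sizes:
- **Lifter:** the handle is 107 × 20.6 mm with its top at 0.319. That puts the centre at (0.663, -0.0095, 0.309), yaw -1.4°, and the seat at z 0.299.
- **Middle grate:** the bar is at (0.476, 0.2008), yaw about 2.2°. The grate rectangle is 0.20 × 0.455, which fits.
- **Tray:** the centre is (0.503, -0.2145), yaw about -1.8°. The wall spacing of 265 × 205 mm fits.

Next is a helper that gives tool-frame shifts.

```bash
cat > go.py <<'E'
import sys,numpy as np
from rig import robot
from scipy.spatial.transform import Rotation as Ro
np.set_printoptions(precision=4,suppress=True)
def plan(gp,yaw,z=None):
    """gp: grasp point target world, yaw deg of tool z axis; straight down"""
    s=robot.read_state();O=np.array(s["orientation"]);p=np.array(s["tool_pos"])
    a=np.radians(yaw);zt=np.array([np.cos(a),np.sin(a),0]);xt=np.array([0,0,-1.]);yt=np.cross(zt,xt)
    T=np.stack([xt,yt,zt],1); tcp=np.array(gp)-0.155*xt
    print("t",round(s["clock"],2),"delta",O.T@(tcp-p),"twist",Ro.from_matrix(O.T@T).as_rotvec(degrees=True))
def here():
    s=robot.read_state();O=np.array(s["orientation"]);p=np.array(s["tool_pos"])
    print("t",round(s["clock"],2),"grasp",p+.155*O[:,0],"xaxis",O[:,0],"yaw",np.degrees(np.arctan2(O[1,2],O[0,2])),"F",np.array(s["wrist_force"]),"T",np.array(s["wrist_torque"]),"gap",s["finger_gap"],"j",s["joint_positions"])
if __name__=="__main__":
    here()
    a=[float(x) for x in sys.argv[1:]]
    for i in range(0,len(a),4): plan(a[i:i+3],a[i+3])
E
python3 go.py 0.42 -0.30 0.42 -32  0.58 -0.0095 0.42 -1.4 0.663 -0.0095 0.40 -1.4
```

```text
t 0.1 grasp [ 0.2848 -0.5837  0.2487] xaxis [-0.0005  0.0017 -1.    ] yaw -64.00036529174176 F [-0.2864  0.1431  0.11  ] T [-0.0351  0.0365  0.0275] gap 0.9983099916047515 j [-73.974   14.0805  89.3186  -0.0003  76.7045  -9.9735]
t 0.1 delta [-0.1709  0.246  -0.1963] twist [-32.0004  -0.0945  -0.0457]
t 0.1 delta [-0.1705  0.5171 -0.3873] twist [-62.6004  -0.0821  -0.0716]
t 0.1 delta [-0.1505  0.5917 -0.3509] twist [-62.6004  -0.0821  -0.0716]
```

```bash
python3 -m creep '{"twist":[[-4,0,0],[-8,0,0],[-14,0,0],[-20,0,0],[-26,0,0],[-32,0,0],[-37,0,0],[-42,0,0],[-47,0,0],[-52,0,0],[-57,0,0],[-62.6,0,0]],"delta_pos":[[-0.03,0.02,-0.016],[-0.055,0.045,-0.035],[-0.075,0.075,-0.058],[-0.095,0.107,-0.083],[-0.115,0.14,-0.108],[-0.13,0.173,-0.133],[-0.145,0.206,-0.16],[-0.155,0.24,-0.186],[-0.16,0.274,-0.21],[-0.165,0.308,-0.234],[-0.17,0.342,-0.259],[-0.17,0.376,-0.284]],"fingers":[0,0,0,0,0,0,0,0,0,0,0,0]}'; python3 go.py 0.58 -0.0095 0.42 -1.4 0.663 -0.0095 0.40 -1.4
```

```text
clock: 1.1
tool_pos: [0.4901, -0.1787, 0.5743]
orientation: [[0.001, 0.02, 1.0], [0.001, 1.0, -0.02], [-1.0, 0.001, 0.001]]
wrist_force: [0.8, -0.2, 0.1]
finger_gap: 0.5
t 1.1 grasp [ 0.4902 -0.1786  0.4193] xaxis [ 0.0006  0.001  -1.    ] yaw -1.1530552599204493 F [ 0.8443 -0.1748  0.1442] T [-0.0059 -0.0272  0.0577] gap 0.4999632863597855 j [-32.5105  -8.5308  95.2485   0.0645  93.2841 -31.3537]
t 1.1 delta [-0.0005  0.171   0.0865] twist [ 0.247   0.0319 -0.056 ]
t 1.1 delta [0.0196 0.1727 0.1694] twist [ 0.247   0.0319 -0.056 ]
```

```bash
python3 -m creep '{"twist":[[0.2,0,0],[0.2,0,0],[0.2,0,0],[0.2,0,0],[0.2,0,0],[0.2,0,0],[0.2,0,0],[0.2,0,0],[0.2,0,0],[0.2,0,0]],"delta_pos":[[0,0.03,0.02],[0,0.06,0.045],[0,0.09,0.07],[0,0.12,0.095],[0,0.145,0.12],[0.005,0.162,0.145],[0.01,0.17,0.16],[0.018,0.1727,0.1694],[0.0196,0.1727,0.1694],[0.0196,0.1727,0.1694]],"fingers":[0,0,0,0,0,0,0,0,0,0]}'; python3 go.py 0.663 -0.0095 0.309 -1.4
python3 - <<'E'
from rig import cams
import cv2,numpy as np
for n in("side","top"):
    c=cams.read_camera(n);np.savez(f"{n}1.npz",**c)
    a=c["img"][110:260,210:360] if n=="side" else c["img"][140:260,200:360]
    cv2.imwrite(f"pics/{n}1.png",cv2.resize(a,None,fx=4,fy=4,interpolation=cv2.INTER_CUBIC))
E
```

```text
clock: 1.93
tool_pos: [0.6629, -0.01, 0.5531]
orientation: [[-0.003, 0.024, 1.0], [0.001, 1.0, -0.024], [-1.0, 0.001, -0.003]]
wrist_force: [-0.5, -0.2, -0.2]
finger_gap: 0.499
t 1.93 grasp [ 0.6625 -0.0098  0.3981] xaxis [-0.0028  0.0013 -1.    ] yaw -1.3779889343330722 F [-0.4953 -0.1833 -0.235 ] T [0.0133 0.0432 0.0478] gap 0.49874287318978666 j [-10.6457  11.4349  77.0381   0.0415  91.6973  -9.2664]
t 1.93 delta [0.0891 0.0004 0.0003] twist [ 0.0219 -0.1614 -0.0683]
```

View pics/side1.png

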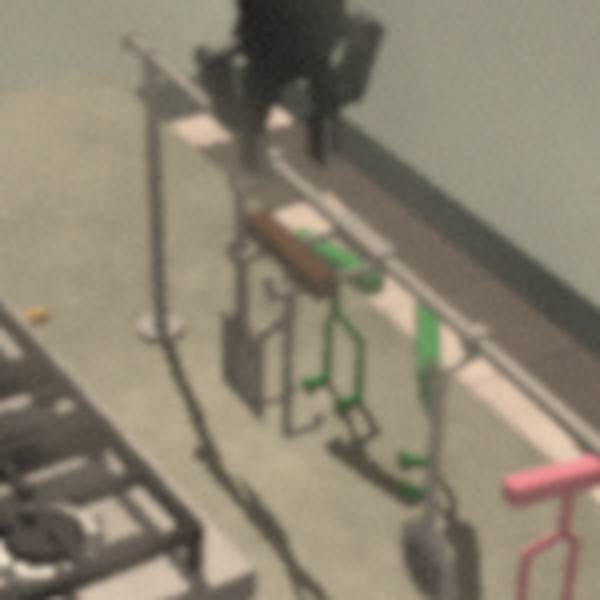

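View pics/top1.png

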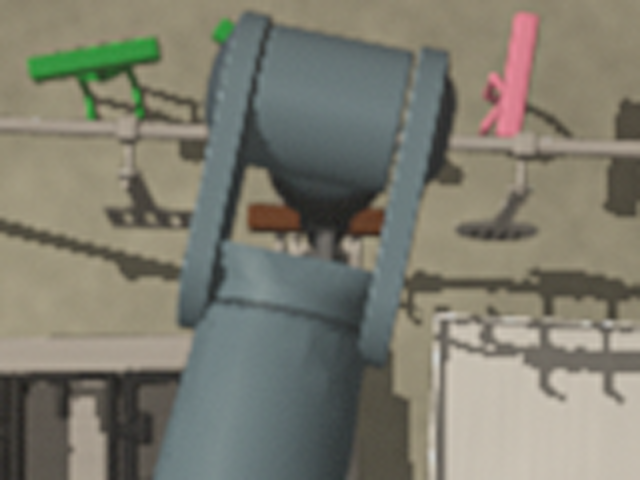

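The fingers hover above the handle and straddle it. In the side zoom the handle is at about (290,255), and in the top zoom its ends show at (270,217) and (365,217), on either side of the wrist. I'll descend and grip.

```bash
python3 -m creep '{"twist":[[0,-0.1,0],[0,-0.1,0],[0,-0.1,0],[0,-0.1,0],[0,-0.1,0],[0,-0.1,0],[0,-0.1,0]],"delta_pos":[[0.02,0,0],[0.04,0,0],[0.06,0,0],[0.075,0,0],[0.088,0,0],[0.089,0,0],[0.089,0,0]],"fingers":[0,0,0,0,0,0,0]}' 80; python3 go.py 0.663 -0.0095 0.309 -1.4
python3 -m creep '{"twist":[[0,0,0],[0,0,0],[0,0,0],[0,0,0],[0,0,0],[0,0,0]],"delta_pos":[[0,0,0],[0,0,0],[0,0,0],[0,0,0],[0,0,0],[0,0,0]],"fingers":[0.3,0.6,1,1,1,1]}' 80; python3 go.py 0.663 -0.0095 0.336 -1.4
```

```text
clock: 2.62
tool_pos: [0.662, -0.0108, 0.4663]
orientation: [[0.002, 0.026, 1.0], [0.001, 1.0, -0.026], [-1.0, 0.001, 0.002]]
wrist_force: [1.1, -0.5, 0.6]
finger_gap: 0.501
t 2.62 grasp [ 0.6623 -0.0106  0.3113] xaxis [ 0.0017  0.0008 -1.    ] yaw -1.4688470032054817 F [ 1.0883 -0.5245  0.6334] T [ 0.0018 -0.0071  0.0155] gap 0.5005117188929984 j [-10.7312  13.2035  83.8089   0.0654  82.903   -9.2704]
t 2.62 delta [0.0023 0.0013 0.0009] twist [-0.0688  0.0939 -0.0504]
clock: 3.12
tool_pos: [0.6622, -0.0109, 0.4686]
orientation: [[0.005, 0.026, 1.0], [-0.0, 1.0, -0.026], [-1.0, -0.0, 0.005]]
wrist_force: [-0.4, -0.9, 5.7]
finger_gap: 0.219
t 3.12 grasp [ 0.663  -0.0109  0.3136] xaxis [ 0.0049 -0.0003 -1.    ] yaw -1.4704532843684157 F [-0.4288 -0.852   5.7488] T [-0.1343  0.1214  0.0248] gap 0.21892834847204257 j [-10.7342  13.1203  83.6695   0.0374  82.9334  -9.2682]
t 3.12 delta [-0.0224  0.0014  0.0008] twist [-0.0705  0.2792  0.0081]
```

```bash
python3 -m creep '{"twist":[[0,0,0],[0,0,0],[0,0,0],[0,0,0],[0,0,0]],"delta_pos":[[-0.006,0,0],[-0.014,0,0],[-0.022,0,0],[-0.028,0,0],[-0.028,0,0]],"fingers":[1,1,1,1,1]}' 80;  python3 go.py 0.663 -0.0095 0.336 -1.4
python3 - <<'E'
from rig import cams
import cv2,numpy as np
for n in("side",):
    c=cams.read_camera(n);np.savez(f"{n}2.npz",**c)
    a=c["img"][110:260,210:360] if n=="side" else c["img"][140:260,200:360]
    cv2.imwrite(f"pics/{n}2.png",cv2.resize(a,None,fx=4,fy=4,interpolation=cv2.INTER_CUBIC))
E
```

```text
clock: 3.53
tool_pos: [0.6622, -0.0108, 0.4987]
orientation: [[0.008, 0.025, 1.0], [-0.001, 1.0, -0.025], [-1.0, -0.001, 0.008]]
wrist_force: [0.1, -0.4, -0.7]
finger_gap: 0.216
t 3.53 grasp [ 0.6635 -0.0109  0.3437] xaxis [ 0.008  -0.0007 -1.    ] yaw -1.4592731741041762 F [ 0.1365 -0.4143 -0.697 ] T [ 0.0473 -0.0018  0.013 ] gap 0.21639364944463357 j [-10.7265  12.2336  81.6156   0.0447  85.6947  -9.2703]
t 3.53 delta [0.0077 0.0013 0.0007] twist [-0.0594  0.4573  0.0297]
```

View pics/side2.png

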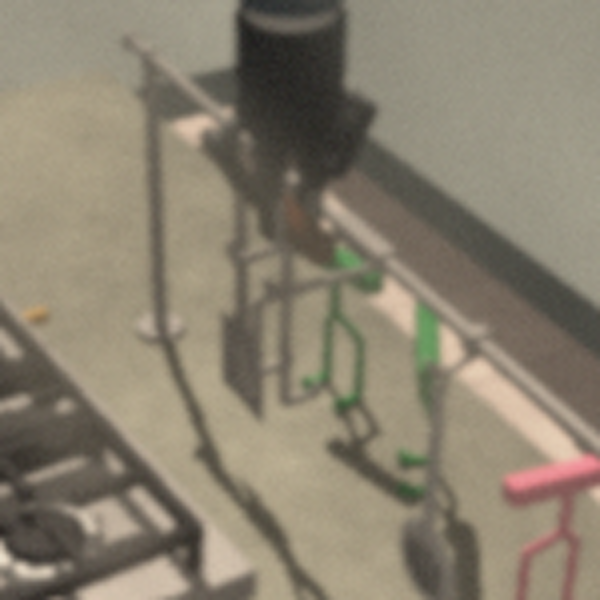

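The lifter is up off the prongs: the handle is higher at about (310,225) in the zoom, with the tine foot at (295,400). Now I'll draw it back toward the robot.

```bash
python3 -m creep '{"twist":[[0,0.2,0],[0,0.4,0],[0,0.4,0],[0,0.4,0],[0,0.4,0],[0,0.4,0],[0,0.4,0]],"delta_pos":[[0,0,-0.01],[0,0,-0.03],[0,0,-0.05],[0,0,-0.07],[0,0,-0.09],[0,0,-0.105],[0,0,-0.105]],"fingers":[1,1,1,1,1,1,1]}' 80;  python3 go.py
python3 - <<'E'
from rig import cams
import cv2,numpy as np
for n in("side","top"):
    c=cams.read_camera(n);np.savez(f"{n}3.npz",**c)
    a=c["img"][110:260,210:360] if n=="side" else c["img"][140:260,200:360]
    cv2.imwrite(f"pics/{n}3.png",cv2.resize(a,None,fx=4,fy=4,interpolation=cv2.INTER_CUBIC))
E
```

```text
clock: 4.17
tool_pos: [0.5555, -0.0078, 0.4967]
orientation: [[-0.001, 0.026, 1.0], [-0.0, 1.0, -0.026], [-1.0, -0.0, -0.001]]
wrist_force: [-0.7, -0.2, -1.8]
finger_gap: 0.212
t 4.17 grasp [ 0.5552 -0.0079  0.3417] xaxis [-0.0014 -0.0002 -1.    ] yaw -1.467563976975371 F [-0.696  -0.207  -1.7729] T [-0.0002 -0.0587 -0.0462] gap 0.21205725908416287 j [-12.4992  -2.2894  97.2816  -0.0283  85.0851 -11.0292]
```

View pics/side3.png

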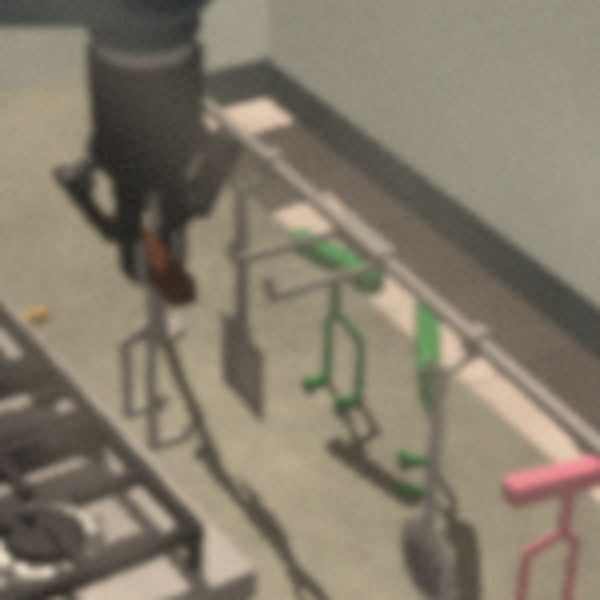

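View pics/top3.png

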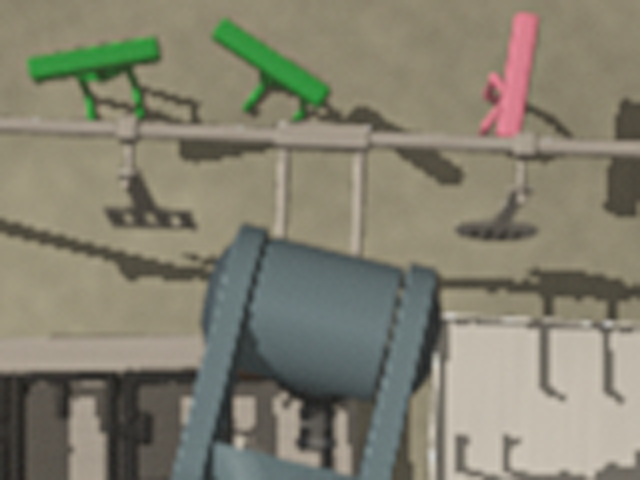

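The lifter is clear of the hook and hanging upright in the gripper. The near tine's foot is at zoom (153,447) and its tip at (193,435). I'll measure the in-hand offset from those.

Run:
```python
from h import *
np.set_printoptions(precision=4,suppress=True)
s=load("side3.npz");P=cloud(s)
g=np.array([.5552,-.0079,.3417]);a=np.radians(-1.47)
L=lambda x,y,z:g+np.array([np.cos(a)*x-np.sin(a)*y,np.sin(a)*x+np.cos(a)*y,z])
for n,q in(("handle end -y top",L(0,-.055,.01)),("handle end centre",L(0,-.055,0)),("near foot shank bottom",L(-.014,-.022,-.15)),("near tip top",L(.014,-.022,-.135)),("far shank bottom",L(-.014,.022,-.15)),("far tip top",L(.014,.022,-.135))):
    p=proj(s,q);print(n,q,p,(p-[210,110])*4)
# depth points: foreground things in region
m=(P[...,0]>.51)&(P[...,0]<.60)&(P[...,1]>-.08)&(P[...,1]<.07)&(P[...,2]>.15)&(P[...,2]<.36)
ys,xs=np.nonzero(m);q=P[m];print(len(q))
for z in np.arange(.17,.36,.01):
    k=(q[:,2]>=z)&(q[:,2]<z+.01)
    if k.any(): print(round(z,3),k.sum(),"x",q[k,0].min(),q[k,0].max(),"y",q[k,1].min(),q[k,1].max())
print("min z",np.sort(q[:,2])[:20])
hs=cv2.cvtColor(s["img"],cv2.COLOR_BGR2HSV)
b=m&((hs[...,0]<12)|(hs[...,0]>172))&(hs[...,1]>75)
print("brown",b.sum(),P[b].min(0),P[b].max(0),np.median(P[b],0))
```

```text
handle end -y top [ 0.5538 -0.0629  0.3517] [256.1321 179.8661] [184.5285 279.4645]
handle end centre [ 0.5538 -0.0629  0.3417] [256.2195 183.0206] [184.8779 292.0822]
near foot shank bottom [ 0.5406 -0.0295  0.1917] [248.1608 221.8431] [152.6432 447.3726]
near tip top [ 0.5686 -0.0303  0.2067] [256.593 215.062] [186.3721 420.2482]
far shank bottom [0.5418 0.0145 0.1917] [241.8956 213.8913] [127.5822 415.5651]
far tip top [0.5698 0.0137 0.2067] [250.1289 207.2918] [160.5155 389.1671]
494
0.18 3 x 0.5532831166322368 0.5632541526791076 y -0.029515946817254002 -0.027717992972742356
0.19 52 x 0.5365575647334069 0.5722628895061737 y -0.032053572249173046 0.019556527271203605
0.2 18 x 0.5371399587049037 0.5719509606261111 y -0.030913321440602548 0.019770083457295362
0.21 15 x 0.5370707504087848 0.5438544123443114 y -0.030669028741545534 0.017907002719884213
0.22 16 x 0.5367354002846976 0.5461907091165636 y -0.031080372544671442 0.019609608760337904
0.23 16 x 0.5349577733884336 0.5444717123035439 y -0.031256337704895776 0.017450447465640284
0.24 19 x 0.5355676314116277 0.5442554626922153 y 
[... 592 characters left out ...]
030158
0.31 7 x 0.5506098624029523 0.5582545677937477 y -0.010464516037023697 -0.003925306922739069
0.32 7 x 0.5390902902449265 0.5525615815840316 y -0.05751333076449272 -0.011333681821317554
0.33 56 x 0.5331093445290613 0.5773912966994236 y -0.06101547198408075 0.03817415556226489
0.34 142 x 0.5300602010225572 0.578199529468931 y -0.06244432106558173 0.018545362342975658
0.35 48 x 0.5321169347428114 0.5761020158589325 y -0.05456571942745869 0.0037860295435336866
min z [0.1896 0.1899 0.1899 0.1901 0.1907 0.1912 0.1912 0.1914 0.192  0.1921
 0.1922 0.1922 0.1926 0.1929 0.1931 0.1932 0.1936 0.1938 0.1939 0.1943]
brown 65 [ 0.5436 -0.0624  0.3391] [0.5656 0.0082 0.3514] [ 0.5531 -0.0248  0.348 ]
```

The in-hand offset is within 1–2 mm: the slot is about 143 mm below the grasp point. I'll go above the opening on the -x side of the bar.

```bash
python3 go.py 0.441 0.1985 0.33 2.2
```

```text
t 4.27 grasp [ 0.5572 -0.0082  0.3419] xaxis [ 0.0001 -0.0004 -1.    ] yaw -1.4725259111143112 F [ 0.6771 -0.1463 -1.1119] T [-0.0185 -0.0179 -0.055 ] gap 0.2158589697939823 j [-12.4925  -2.0755  97.0511  -0.0197  85.0158 -11.0182]
t 4.27 delta [ 0.0119  0.2036 -0.1214] twist [-3.6725  0.004   0.0211]
```

```bash
python3 -m creep '{"twist":[[-0.2,0,0],[-0.5,0,0],[-0.9,0,0],[-1.3,0,0],[-1.8,0,0],[-2.3,0,0],[-2.8,0,0],[-3.3,0,0],[-3.7,0,0],[-3.7,0,0],[-3.7,0,0],[-3.7,0,0]],"delta_pos":[[0,0.01,-0.006],[0,0.03,-0.018],[0,0.055,-0.033],[0,0.08,-0.048],[0,0.108,-0.064],[0,0.135,-0.08],[0.004,0.16,-0.095],[0.008,0.182,-0.108],[0.012,0.197,-0.117],[0.012,0.2036,-0.1214],[0.012,0.2036,-0.1214],[0.012,0.2036,-0.1214]],"fingers":[1,1,1,1,1,1,1,1,1,1,1,1]}' 80;  python3 go.py 0.441 0.1985 0.207 2.2
python3 - <<'E'
from rig import cams
import cv2,numpy as np
for n in("side","top"):
    c=cams.read_camera(n);np.savez(f"{n}4.npz",**c)
    a=c["img"][110:290,130:310] if n=="side" else c["img"][200:320,130:290]
    cv2.imwrite(f"pics/{n}4.png",cv2.resize(a,None,fx=3.3,fy=3.3,interpolation=cv2.INTER_CUBIC))
E
```

```text
clock: 5.27
tool_pos: [0.4413, 0.1987, 0.4851]
orientation: [[0.001, -0.039, 0.999], [-0.001, 0.999, 0.039], [-1.0, -0.001, 0.0]]
wrist_force: [0.1, 0.7, -1.8]
finger_gap: 0.217
t 5.27 grasp [0.4414 0.1985 0.3301] xaxis [ 0.0005 -0.0007 -1.    ] yaw 2.258486423372673 F [ 0.1158  0.6832 -1.765 ] T [0.0196 0.0765 0.021 ] gap 0.217016305448284 j [ 10.7882 -12.3382 107.5644  -0.0459  84.7523   8.5339]
t 5.27 delta [ 0.1231 -0.0001 -0.0004] twist [0.0585 0.0281 0.042 ]
```

View pics/side4.png

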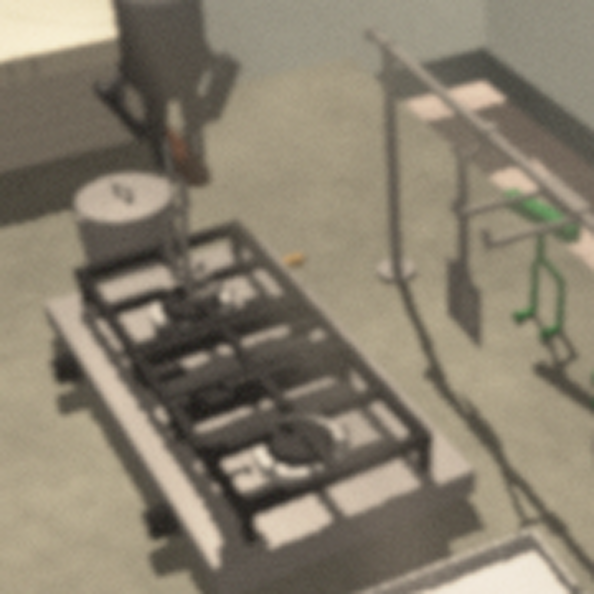

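View pics/top4.png

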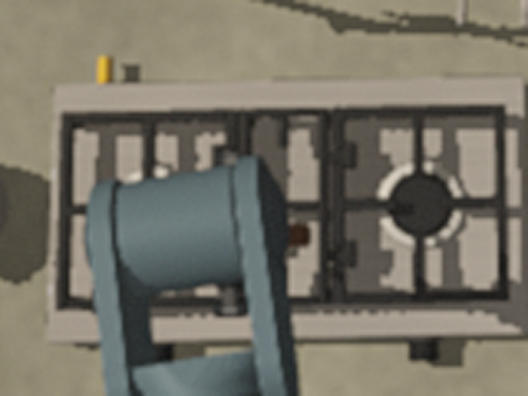

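The lifter hangs above the opening. In the side zoom its tines are at about (180,260), and in the top zoom the handle end is at (297,235). I'll cross-check the bar from the side depth before lowering.

Run:
```python
from h import *
np.set_printoptions(precision=4,suppress=True)
s=load("side4.npz");P=cloud(s)
th=np.radians(2.2);c=np.array([.476,.2008])
xy=P[...,:2]-c
lx=xy@np.array([np.cos(th),np.sin(th)]);ly=xy@np.array([-np.sin(th),np.cos(th)])
top=(P[...,2]>.084)&(P[...,2]<.097)
b=top&(abs(ly)<.030)&(abs(lx)<.03)
print("bar",b.sum(),np.median(lx[b]),lx[b].min(),lx[b].max())
f=top&(abs(ly)<.025)&(abs(lx)>.05)&(abs(lx)<.088);print("fing",f.sum(),np.median(ly[f]),np.median(P[f][:,2]))
for lo,hi in((-.06,-.03),(.03,.06)):
    e=top&(ly>lo)&(ly<hi)&(abs(lx)<.08)&(abs(lx)>.012);print("side bars",e.sum(),ly[e].min(),np.median(ly[e]),ly[e].max())
tn=(P[...,2]>.16)&(P[...,2]<.26)&(abs(ly)<.05)&(abs(lx)<.1)
print("tines",tn.sum(),lx[tn].min(),lx[tn].max(),ly[tn].min(),ly[tn].max(),P[tn][:,2].min())
u=tn&(P[...,2]>.20)&(P[...,2]<.24);print("shank",lx[u].min(),lx[u].max(),ly[u].min(),ly[u].max())
print("plate z",np.median(P[(P[...,2]>.03)&(P[...,2]<.055)][:,2]))
```

```text
bar 39 -0.0004692264563849061 -0.022870587381024515 0.007765064316889621
fing 55 0.0002973039994618803 0.08886110996428231
side bars 224 -0.05975128151752809 -0.047020378571816845 -0.030334101610301194
side bars 197 0.03246360553998113 0.044140842033301646 0.05996650404212624
tines 164 -0.05292282930914377 -0.016936869731185702 -0.028539784342275634 0.02716645472821552 0.17719243923459815
shank -0.05292282930914377 -0.044530211960442226 -0.028539784342275634 0.02716645472821552
plate z 0.044733337244579285
```

Both views agree to about 1 mm: the tines are at ly ±27 and lx -53 to -17, as planned. Lowering.

```bash
python3 -m creep '{"twist":[[0,0,0],[0,0,0],[0,0,0],[0,0,0],[0,0,0],[0,0,0],[0,0,0],[0,0,0],[0,0,0],[0,0,0]],"delta_pos":[[0.015,0,0],[0.033,0,0],[0.053,0,0],[0.073,0,0],[0.09,0,0],[0.103,0,0],[0.113,0,0],[0.12,0,0],[0.123,0,0],[0.123,0,0]],"fingers":[1,1,1,1,1,1,1,1,1,1]}' 80;  python3 go.py 0.441 0.1985 0.207 2.2 0.476 0.1998 0.207 2.2
python3 - <<'E'
from rig import cams
import cv2,numpy as np
for n in("side",):
    c=cams.read_camera(n);np.savez(f"{n}5.npz",**c)
    a=c["img"][150:270,150:270]
    cv2.imwrite(f"pics/{n}5.png",cv2.resize(a,None,fx=5,fy=5,interpolation=cv2.INTER_CUBIC))
E
```

```text
clock: 6.2
tool_pos: [0.442, 0.1976, 0.3619]
orientation: [[0.0, -0.037, 0.999], [-0.001, 0.999, 0.037], [-1.0, -0.001, 0.0]]
wrist_force: [0.2, -0.3, -1.1]
finger_gap: 0.218
t 6.2 grasp [0.442  0.1975 0.2069] xaxis [ 0.0001 -0.0007 -1.    ] yaw 2.1272610948083024 F [ 0.1915 -0.3161 -1.0823] T [-0.081   0.0442  0.0254] gap 0.21797265164345556 j [ 10.6459  -6.1815 115.2243  -0.0437  70.9589   8.5329]
t 6.2 delta [-0.0001  0.0009 -0.0009] twist [-0.0727  0.0044  0.0411]
t 6.2 delta [-0.0001  0.0009  0.0341] twist [-0.0727  0.0044  0.0411]
```

View pics/side5.png

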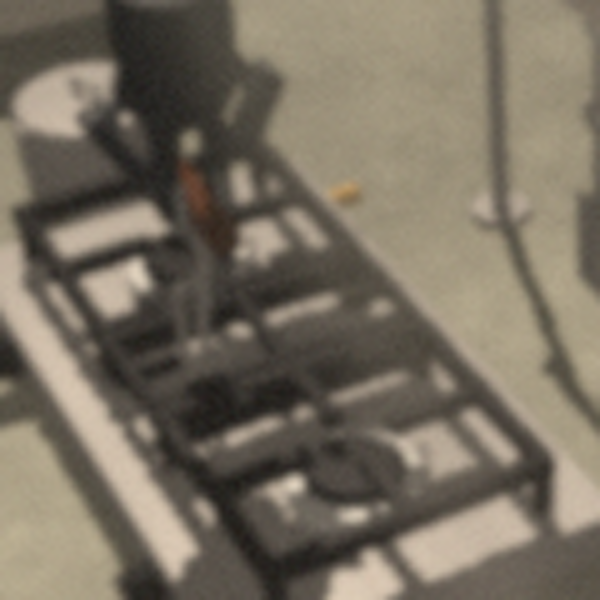

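The tines are down inside the opening, at about (195,320), with no contact force. I'll slide under the bar and lift a little.

```bash
python3 -m creep '{"twist":[[0,0,0],[0,0,0],[0,0,0],[0,0,0],[0,0,0],[0,0,0],[0,0,0]],"delta_pos":[[0,0,0.006],[0,0.001,0.013],[0,0.001,0.02],[0,0.001,0.027],[0,0.001,0.032],[0,0.001,0.034],[0,0.001,0.034]],"fingers":[1,1,1,1,1,1,1]}' 80; python3 go.py 0.476 0.1998 0.207 2.2;
python3 -m creep '{"twist":[[0,0,0],[0,0,0],[0,0,0],[0,0,0],[0,0,0],[0,0,0]],"delta_pos":[[-0.004,0,0],[-0.007,0,0],[-0.010,0,0],[-0.013,0,0],[-0.016,0,0],[-0.016,0,0]],"fingers":[1,1,1,1,1,1]}' 80; python3 go.py 0.476 0.1998 0.207 2.2
```

```text
clock: 6.83
tool_pos: [0.4766, 0.2, 0.3626]
orientation: [[0.001, -0.037, 0.999], [-0.001, 0.999, 0.037], [-1.0, -0.001, 0.001]]
wrist_force: [0.1, 0.3, -0.9]
finger_gap: 0.216
t 6.83 grasp [0.4767 0.1999 0.2076] xaxis [ 0.0011 -0.0005 -1.    ] yaw 2.129402395749995 F [ 0.1142  0.3304 -0.8918] T [ 0.0624 -0.0574 -0.0102] gap 0.21603195626958127 j [ 10.1872  -1.4916 110.7166  -0.0446  70.7179   8.0726]
t 6.83 delta [ 0.0006 -0.0002 -0.0006] twist [-0.0706  0.0624  0.0337]
clock: 7.33
tool_pos: [0.4761, 0.1999, 0.3781]
orientation: [[-0.0, -0.037, 0.999], [-0.001, 0.999, 0.037], [-1.0, -0.001, -0.0]]
wrist_force: [-0.4, 0.6, -9.2]
finger_gap: 0.217
t 7.33 grasp [0.4761 0.1998 0.2231] xaxis [-0.0001 -0.0008 -1.    ] yaw 2.132968476805171 F [-0.4427  0.6023 -9.2158] T [-0.0142 -0.0373 -0.0047] gap 0.21654376948176216 j [ 10.1908  -2.5443 110.0223  -0.0449  72.5343   8.0713]
t 7.33 delta [ 0.0161 -0.0001 -0.0001] twist [-0.067  -0.0062  0.0441]
```

The force is -9.2 N, the full weight of lifter and grate, so the bar is hooked. I'll go straight up.

```bash
python3 -m creep '{"twist":[[0,0,0],[0,0,0],[0,0,0],[0,0,0],[0,0,0],[0,0,0],[0,0,0],[0,0,0],[0,0,0],[0,0,0],[0,0,0],[0,0,0]],"delta_pos":[[-0.003,0,0],[-0.006,0,0],[-0.01,0,0],[-0.014,0,0],[-0.018,0,0],[-0.022,0,0],[-0.026,0,0],[-0.03,0,0],[-0.035,0,0],[-0.04,0,0],[-0.045,0,0],[-0.045,0,0]],"fingers":[1,1,1,1,1,1,1,1,1,1,1,1]}' 100; python3 go.py 0.476 0.1998 0.207 2.2
python3 - <<'E'
from rig import cams
import cv2,numpy as np
for n in("side","top"):
    c=cams.read_camera(n);np.savez(f"{n}6.npz",**c)
    a=c["img"][150:270,150:270] if n=="side" else c["img"][200:320,130:290]
    cv2.imwrite(f"pics/{n}6.png",cv2.resize(a,None,fx=5,fy=5,interpolation=cv2.INTER_CUBIC))
E
```

```text
clock: 8.33
tool_pos: [0.4764, 0.2, 0.4247]
orientation: [[0.003, -0.037, 0.999], [-0.0, 0.999, 0.037], [-1.0, -0.0, 0.003]]
wrist_force: [1.4, 0.5, -7.9]
finger_gap: 0.211
t 8.33 grasp [0.4768 0.2    0.2697] xaxis [ 0.0026 -0.0003 -1.    ] yaw 2.1367173990740445 F [ 1.3795  0.542  -7.9188] T [-0.0097 -0.1498  0.0239] gap 0.21089073917103346 j [ 10.1974  -5.1144 107.441   -0.0464  77.5322   8.0707]
t 8.33 delta [ 0.0627 -0.0002 -0.0006] twist [-0.0633  0.1461  0.0251]
```

View pics/side6.png

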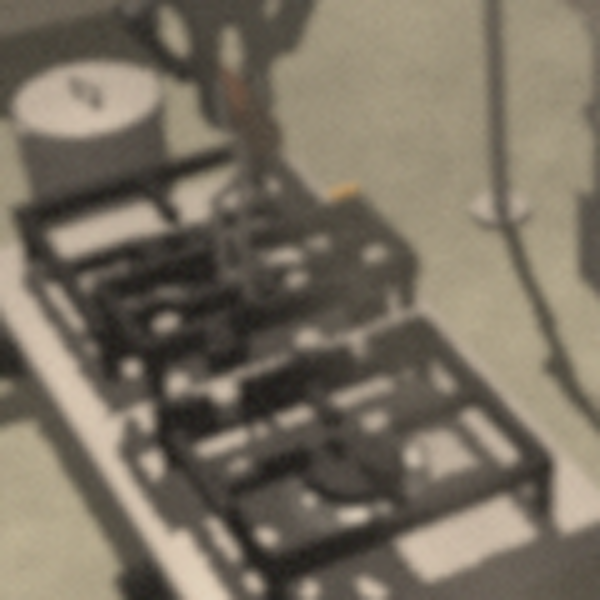

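View pics/top6.png

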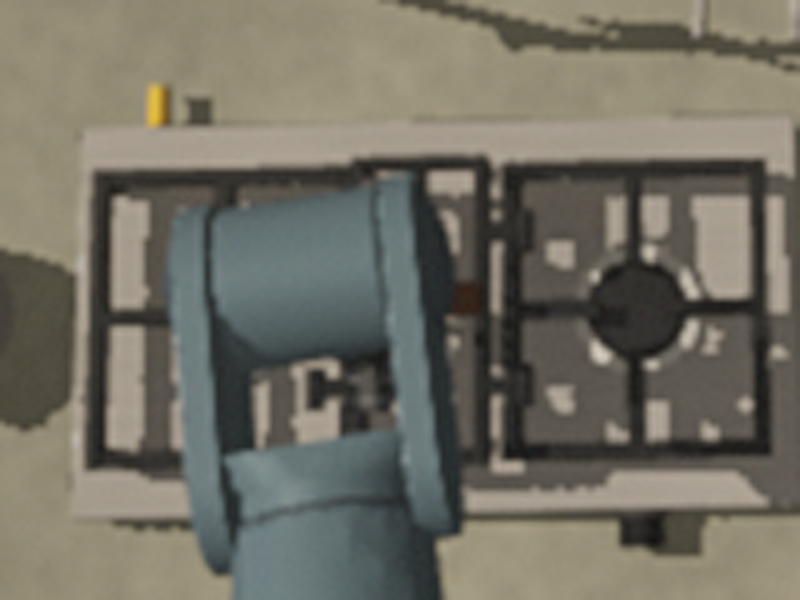

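The middle grate hangs level and clear of both side grates, and the side grates have stayed in place. I'll raise more, then carry it to the tray smoothly.

```bash
python3 -m creep '{"twist":[[0,0,0],[0,0,0],[0,0,0],[0,0,0],[0,0,0],[0,0,0],[0,0,0],[0,0,0],[0,0,0]],"delta_pos":[[-0.003,0,0],[-0.009,0,0],[-0.017,0,0],[-0.026,0,0],[-0.034,0,0],[-0.041,0,0],[-0.046,0,0],[-0.048,0,0],[-0.048,0,0]],"fingers":[1,1,1,1,1,1,1,1,1]}' 100; python3 go.py 0.503 -0.2145 0.318 -1.8
```

```text
clock: 9.18
tool_pos: [0.4762, 0.2, 0.4722]
orientation: [[0.002, -0.037, 0.999], [-0.001, 0.999, 0.037], [-1.0, -0.001, 0.002]]
wrist_force: [0.7, -0.2, -8.5]
finger_gap: 0.216
t 9.18 grasp [0.4765 0.1999 0.3172] xaxis [ 0.0018 -0.0005 -1.    ] yaw 2.1341890731917217 F [ 0.6772 -0.1669 -8.4955] T [-0.0083 -0.0875  0.0392] gap 0.2164053844506627 j [ 10.199   -7.118  104.3251  -0.0474  82.6964   8.0709]
t 9.18 delta [-0.0005 -0.4152  0.0113] twist [3.9342 0.1033 0.0295]
```

```bash
python3 -m creep '{"twist":[[0,0,0],[0,0,0],[0.1,0,0],[0.2,0,0],[0.4,0,0],[0.6,0,0],[0.8,0,0],[1,0,0],[1.2,0,0],[1.4,0,0],[1.6,0,0],[1.8,0,0]],"delta_pos":[[0,-0.002,0],[0,-0.006,0],[0,-0.013,0],[0,-0.023,0],[0,-0.036,0.001],[0,-0.051,0.001],[0,-0.068,0.002],[0,-0.086,0.002],[0,-0.105,0.003],[0,-0.124,0.003],[0,-0.143,0.004],[0,-0.162,0.004]],"fingers":[1,1,1,1,1,1,1,1,1,1,1,1]}' 100; python3 go.py 0.503 -0.2145 0.318 -1.8
```

```text
clock: 10.18
tool_pos: [0.486, 0.0365, 0.4721]
orientation: [[0.002, -0.005, 1.0], [-0.001, 1.0, 0.005], [-1.0, -0.001, 0.002]]
wrist_force: [0.7, -0.4, -8.7]
finger_gap: 0.211
t 10.18 grasp [0.4863 0.0364 0.3171] xaxis [ 0.0016 -0.0009 -1.    ] yaw 0.27769502583714584 F [ 0.6855 -0.4299 -8.6861] T [-0.0717 -0.0157 -0.0233] gap 0.2113395775553871 j [ -9.0549 -11.4182 108.1137  -0.0377  83.2054  -9.3281]
t 10.18 delta [-0.0006 -0.2511  0.0157] twist [2.0777 0.0926 0.0514]
```

```bash
python3 -m creep '{"twist":[[0.2,0,0],[0.4,0,0],[0.6,0,0],[0.8,0,0],[1,0,0],[1.2,0,0],[1.4,0,0],[1.6,0,0],[1.8,0,0],[1.9,0,0],[2,0,0],[2.1,0,0]],"delta_pos":[[0,-0.018,0.001],[0,-0.036,0.002],[0,-0.055,0.003],[0,-0.075,0.004],[0,-0.095,0.006],[0,-0.115,0.007],[0,-0.135,0.008],[0,-0.155,0.01],[0,-0.174,0.011],[0,-0.192,0.012],[0,-0.207,0.013],[0,-0.22,0.014]],"fingers":[1,1,1,1,1,1,1,1,1,1,1,1]}' 100; python3 -m creep '{"twist":[[0,0,0],[0,0,0],[0,0,0],[0,0,0],[0,0,0],[0,0,0],[0,0,0]],"delta_pos":[[0,-0.01,0],[0,-0.018,0.001],[0,-0.024,0.001],[0,-0.028,0.001],[0,-0.03,0.001],[0,-0.03,0.001],[0,-0.03,0.001]],"fingers":[1,1,1,1,1,1,1]}' 100; python3 go.py 0.503 -0.2145 0.162 -1.8
python3 - <<'E'
from rig import cams
import cv2,numpy as np
for n in("side","top"):
    c=cams.read_camera(n);np.savez(f"{n}7.npz",**c)
    a=c["img"][150:380,170:400] if n=="side" else c["img"][190:330,250:400]
    cv2.imwrite(f"pics/{n}7.png",cv2.resize(a,None,fx=2.6 if n=="side" else 4,fy=2.6 if n=="side" else 4,interpolation=cv2.INTER_CUBIC))
E
```

```text
clock: 11.18
tool_pos: [0.5007, -0.1852, 0.4722]
orientation: [[0.001, 0.033, 0.999], [-0.001, 0.999, -0.033], [-1.0, -0.001, 0.001]]
wrist_force: [-0.4, 0.5, -9.4]
finger_gap: 0.214
clock: 11.77
tool_pos: [0.5008, -0.2148, 0.4722]
orientation: [[0.001, 0.033, 0.999], [-0.001, 0.999, -0.033], [-1.0, -0.001, 0.001]]
wrist_force: [0.7, 0.8, -7.9]
finger_gap: 0.212
t 11.77 grasp [ 0.501  -0.2149  0.3172] xaxis [ 0.0012 -0.0006 -1.    ] yaw -1.868550003498672 F [ 0.6816  0.762  -7.8737] T [-0.0658  0.0013  0.0096] gap 0.21158313977990423 j [-35.1457  -3.0447 100.5285   0.0127  82.4427 -33.2788]
t 11.77 delta [0.1552 0.0005 0.002 ] twist [-0.0686  0.0684  0.0299]
```

View pics/side7.png

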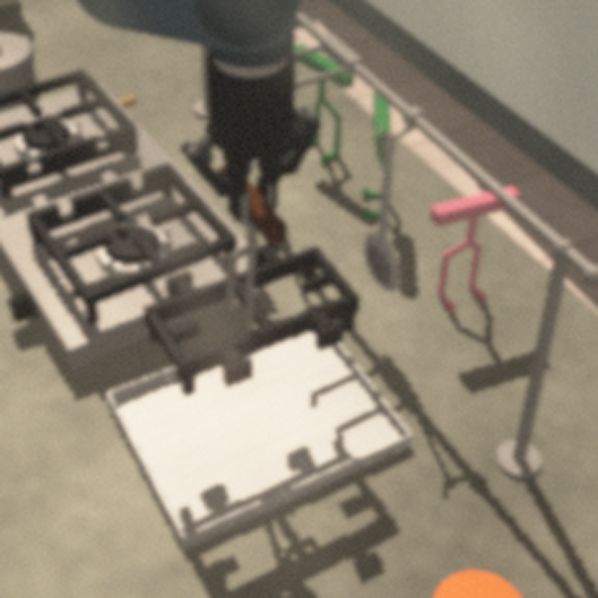

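View pics/top7.png

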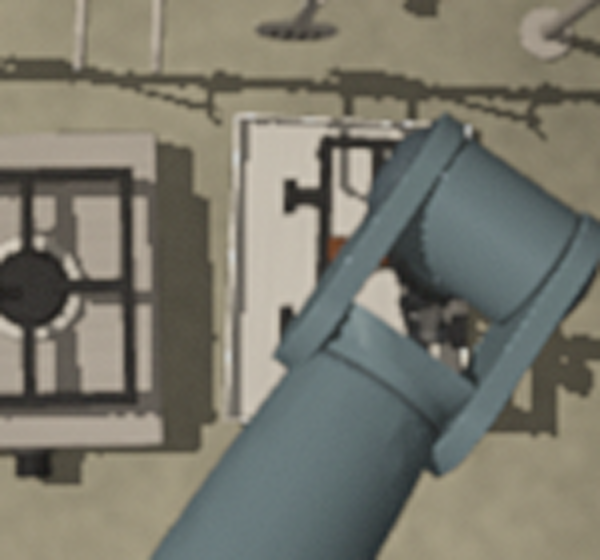

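The grate hangs level above the tray, with the feet about 138 mm above its floor. I'll lower it, slowing down at the end.

```bash
python3 -m creep '{"twist":[[0,0,0],[0,0,0],[0,0,0],[0,0,0],[0,0,0],[0,0,0],[0,0,0],[0,0,0],[0,0,0],[0,0,0],[0,0,0],[0,0,0]],"delta_pos":[[0.004,0,0.001],[0.011,0,0.002],[0.022,0,0.002],[0.035,0,0.002],[0.049,0,0.002],[0.063,0,0.002],[0.077,0,0.002],[0.09,0,0.002],[0.101,0,0.002],[0.11,0,0.002],[0.117,0,0.002],[0.122,0,0.002]],"fingers":[1,1,1,1,1,1,1,1,1,1,1,1]}' 100; python3 -m creep '{"twist":[[0,0,0],[0,0,0],[0,0,0],[0,0,0],[0,0,0],[0,0,0],[0,0,0],[0,0,0],[0,0,0]],"delta_pos":[[0.003,0,0],[0.005,0,0],[0.007,0,0],[0.009,0,0],[0.011,0,0],[0.013,0,0],[0.015,0,0],[0.017,0,0],[0.017,0,0]],"fingers":[1,1,1,1,1,1,1,1,1]}' 100; python3 go.py 0.503 -0.2145 0.162 -1.8
```

```text
clock: 12.87
tool_pos: [0.5029, -0.2149, 0.3493]
orientation: [[0.001, 0.032, 0.999], [-0.0, 0.999, -0.032], [-1.0, -0.0, 0.001]]
wrist_force: [-0.2, 0.3, -7.2]
finger_gap: 0.21
clock: 13.62
tool_pos: [0.5033, -0.2152, 0.3333]
orientation: [[0.002, 0.033, 0.999], [-0.002, 0.999, -0.033], [-1.0, -0.002, 0.003]]
wrist_force: [-0.2, 0.5, -1.3]
finger_gap: 0.216
t 13.62 grasp [ 0.5037 -0.2154  0.1783] xaxis [ 0.0025 -0.0016 -1.    ] yaw -1.8661515634247896 F [-0.1914  0.513  -1.3008] T [-0.0093 -0.0169 -0.0297] gap 0.21581849120944646 j [-35.0212   4.7369 107.643    0.0044  67.4499 -33.1567]
t 13.62 delta [ 0.0163  0.0007 -0.0004] twist [-0.0663  0.1446  0.0897]
```

The force is back to the lifter's weight alone, so the grate stands on the floor. I'll unhook: down 15, back 35, then up.

```bash
python3 -m creep '{"twist":[[0,0,0],[0,0,0],[0,0,0],[0,0,0],[0,0,0],[0,0,0]],"delta_pos":[[0.003,0,0],[0.007,0,0],[0.011,0,0],[0.014,0,0],[0.0155,0,0],[0.0155,0,0]],"fingers":[1,1,1,1,1,1]}' 100; python3 go.py 0.503 -0.2145 0.162 -1.8; python3 -m creep '{"twist":[[0,0.1,0],[0,0.1,0],[0,0.1,0],[0,0.1,0],[0,0.1,0],[0,0.1,0],[0,0.1,0]],"delta_pos":[[0,0,-0.005],[0,0,-0.012],[0,0,-0.02],[0,0,-0.027],[0,0,-0.033],[0,0,-0.035],[0,0,-0.035]],"fingers":[1,1,1,1,1,1,1]}' 100; python3 go.py 0.468 -0.2135 0.37 -1.8;  python3 - <<'E'
from rig import cams
import cv2,numpy as np
for n in("side",):
    c=cams.read_camera(n);np.savez(f"{n}8.npz",**c)
    a=c["img"][220:370,190:360]
    cv2.imwrite(f"pics/{n}8.png",cv2.resize(a,None,fx=4,fy=4,interpolation=cv2.INTER_CUBIC))
E
```

```text
clock: 14.12
tool_pos: [0.5032, -0.2151, 0.3171]
orientation: [[0.001, 0.033, 0.999], [-0.001, 0.999, -0.033], [-1.0, -0.001, 0.001]]
wrist_force: [-0.2, -0.3, -1.2]
finger_gap: 0.21
t 14.12 grasp [ 0.5034 -0.2153  0.1621] xaxis [ 0.0015 -0.0009 -1.    ] yaw -1.8690437482779783 F [-0.1755 -0.2967 -1.2485] T [0.0221 0.0135 0.0061] gap 0.20967826640357903 j [-35.0239   5.9429 108.2143   0.0042  65.7428 -33.1565]
t 14.12 delta [ 0.0001  0.0006 -0.0002] twist [-0.0691  0.0857  0.0515]
clock: 14.7
tool_pos: [0.4676, -0.2139, 0.3171]
orientation: [[-0.0, 0.033, 0.999], [-0.001, 0.999, -0.033], [-1.0, -0.001, -0.0]]
wrist_force: [-0.2, -0.5, -2.3]
finger_gap: 0.209
t 14.7 grasp [ 0.4675 -0.2141  0.1621] xaxis [-0.0002 -0.001  -1.    ] yaw -1.897105769950309 F [-0.1579 -0.4834 -2.3211] T [ 0.0441 -0.0244 -0.0366] gap 0.20913564745808735 j [-37.2282   1.5065 112.893   -0.0555  65.573  -35.3082]
t 14.7 delta [-0.2079  0.0002  0.0004] twist [-0.0971 -0.0069  0.0571]
```

View pics/side8.png

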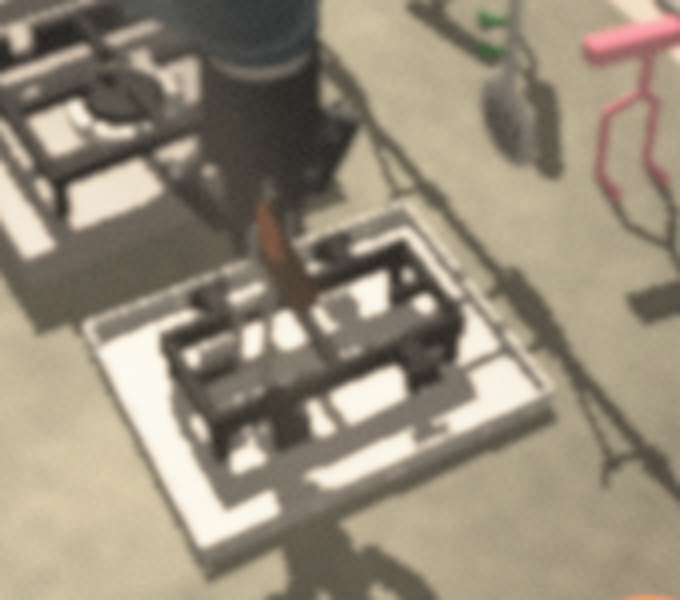

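The grate stands inside the tray, spanning zoom (165,340)–(460,320), with the shanks behind its bar. Rising gently, with a force check.

```bash
python3 -m creep '{"twist":[[0,0,0],[0,0,0],[0,0,0],[0,0,0],[0,0,0],[0,0,0],[0,0,0]],"delta_pos":[[-0.004,0,0],[-0.009,0,0],[-0.015,0,0],[-0.022,0,0],[-0.03,0,0],[-0.036,0,0],[-0.036,0,0]],"fingers":[1,1,1,1,1,1,1]}' 100; python3 go.py 0.468 -0.2135 0.345 -1.8
```

```text
clock: 15.33
tool_pos: [0.4684, -0.2143, 0.3554]
orientation: [[0.003, 0.033, 0.999], [-0.003, 0.999, -0.033], [-1.0, -0.003, 0.003]]
wrist_force: [-0.5, -0.0, -0.9]
finger_gap: 0.211
t 15.33 grasp [ 0.4689 -0.2148  0.2004] xaxis [ 0.0031 -0.0033 -1.    ] yaw -1.8802942293003506 F [-0.4972 -0.0466 -0.8768] T [ 0.01    0.0138 -0.0823] gap 0.21108135744929246 j [-37.2004  -1.2873 111.3162  -0.0497  69.7156 -35.3027]
t 15.33 delta [-0.1446  0.0003  0.    ] twist [-0.0806  0.1814  0.1859]
```

```bash
python3 -m creep '{"twist":[[0,0,0],[0,0,0],[0,0,0],[0,0,0],[0,0,0],[0,0,0],[0,0,0],[0,0,0],[0,0,0]],"delta_pos":[[-0.01,0,0],[-0.03,0,0],[-0.055,0,0],[-0.08,0,0],[-0.105,0,0],[-0.125,0,0],[-0.14,0,0],[-0.145,0,0],[-0.145,0,0]],"fingers":[1,1,1,1,1,1,1,1,1]}' 100; python3 go.py 0.555 -0.0079 0.342 -1.47;  python3 - <<'E'
from rig import cams
import cv2,numpy as np
from h import *
np.set_printoptions(precision=4,suppress=True)
for n in("side","top"):
    c=cams.read_camera(n);np.savez(f"{n}9.npz",**c)
    a=c["img"][170:370,150:360] if n=="side" else c["img"][190:330,130:400]
    cv2.imwrite(f"pics/{n}9.png",cv2.resize(a,None,fx=2.9,fy=2.9,interpolation=cv2.INTER_CUBIC))
s=load("side9.npz");P=cloud(s)
m=(P[...,2]>.035)&(P[...,2]<.065)&(abs(P[...,0]-.503)<.12)&(abs(P[...,1]+.2145)<.09)
print(m.sum(),np.percentile(P[m][:,2],[5,50,95]))
w=P[m][:,:2].astype(np.float32);print(cv2.minAreaRect(w))
for x0 in np.arange(.40,.62,.04):
    k=m&(abs(P[...,0]-x0)<.02);print(x0,k.sum(),np.median(P[k][:,2]) if k.any() else None)
E
```

```text
clock: 16.08
tool_pos: [0.468, -0.2138, 0.5023]
orientation: [[0.006, 0.033, 0.999], [-0.005, 0.999, -0.033], [-1.0, -0.005, 0.006]]
wrist_force: [0.4, -0.1, -2.0]
finger_gap: 0.215
t 16.08 grasp [ 0.4689 -0.2146  0.3473] xaxis [ 0.0057 -0.0053 -1.    ] yaw -1.8801247148731044 F [ 0.411  -0.0655 -1.9719] T [ 0.0292 -0.0125 -0.0475] gap 0.21497850282789857 j [-37.1852  -8.4042 102.4055  -0.0462  85.5565 -35.3008]
t 16.08 delta [0.0047 0.2087 0.0802] twist [-0.411   0.3332  0.2944]
1460 [0.0371 0.0484 0.0522]
((0.5029991269111633, -0.21165180206298828), (0.14824159443378448, 0.20020931959152222), 87.583251953125)
0.4 173 0.0488353765894366
0.44 338 0.048225459889294775
0.48 229 0.04768980348426155
0.52 216 0.048600396932251766
0.5599999999999999 324 0.04805402366919981
0.5999999999999999 180 0.04894940639577239
```

View pics/side9.png

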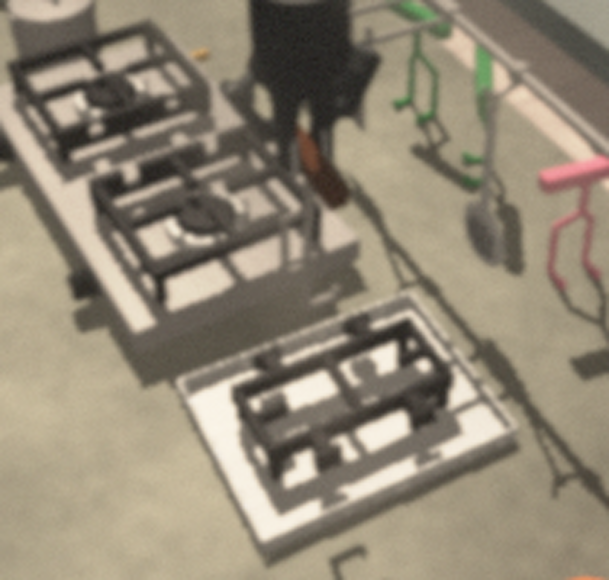

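View pics/top9.png

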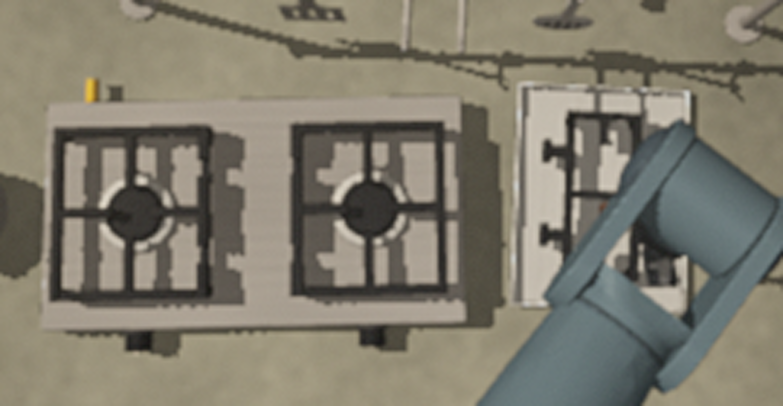

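The grate is level, with its top at 0.048–0.049 (0.050 expected) and its centre within 3 mm of the tray's. The side grates are untouched. Carrying the lifter back in front of its hook.

```bash
python3 -m creep '{"twist":[[0,0.1,0.1],[-0.1,0.3,0.3],[-0.2,0.3,0.3],[-0.3,0.3,0.3],[-0.4,0.3,0.3],[-0.4,0.3,0.3],[-0.4,0.3,0.3],[-0.4,0.3,0.3],[-0.4,0.3,0.3],[-0.4,0.3,0.3],[-0.4,0.3,0.3],[-0.4,0.3,0.3]],"delta_pos":[[0,0.01,0.004],[0,0.032,0.012],[0.001,0.058,0.022],[0.002,0.085,0.033],[0.003,0.112,0.043],[0.004,0.139,0.054],[0.005,0.165,0.064],[0.005,0.187,0.072],[0.005,0.202,0.078],[0.005,0.2087,0.0802],[0.005,0.2087,0.0802],[0.005,0.2087,0.0802]],"fingers":[1,1,1,1,1,1,1,1,1,1,1,1]}' 100; python3 go.py 0.663 -0.0105 0.344 -1.45;  python3 - <<'E'
from rig import cams
import cv2,numpy as np
from h import *
from rig import robot
np.set_printoptions(precision=4,suppress=True)
c=cams.read_camera("side");np.savez("side10.npz",**c)
a=c["img"][110:260,210:360];cv2.imwrite("pics/side10.png",cv2.resize(a,None,fx=4,fy=4,interpolation=cv2.INTER_CUBIC))
s=robot.read_state();g=s["tool_pos"]+.155*np.array(s["orientation"])[:,0]
P=cloud(c)
m=(P[...,0]>.51)&(P[...,0]<.60)&(P[...,1]>-.08)&(P[...,1]<.07)&(P[...,2]>.15)&(P[...,2]<.36)
q=P[m]-g
for lo,hi in((-.16,-.14),(-.13,-.09),(-.06,-.02)):
    k=(q[:,2]>lo)&(q[:,2]<hi);print(lo,k.sum(),q[k].min(0),q[k].max(0))
E
```

```text
clock: 17.18
tool_pos: [0.5547, -0.0076, 0.4932]
orientation: [[-0.005, 0.025, 1.0], [0.003, 1.0, -0.025], [-1.0, 0.003, -0.005]]
wrist_force: [-0.0, 0.9, -1.8]
finger_gap: 0.212
t 17.18 grasp [ 0.5539 -0.0072  0.3382] xaxis [-0.005   0.0029 -1.    ] yaw -1.45376566153223 F [-0.0489  0.9292 -1.8084] T [-0.0025  0.002  -0.0171] gap 0.21225785521848964 j [-12.5129  -2.2516  97.6087   0.1023  84.958  -11.068 ]
t 17.18 delta [-0.0064 -0.0001  0.1083] twist [-0.0042 -0.2897 -0.1605]
-0.16 60 [-0.0184 -0.0253 -0.1567] [ 0.0179  0.0261 -0.1407]
-0.13 59 [-0.0198 -0.0279 -0.1281] [-0.0092  0.0243 -0.093 ]
-0.06 37 [-0.0064 -0.0112 -0.0599] [ 0.0046 -0.0031 -0.023 ]
```

View pics/side10.png

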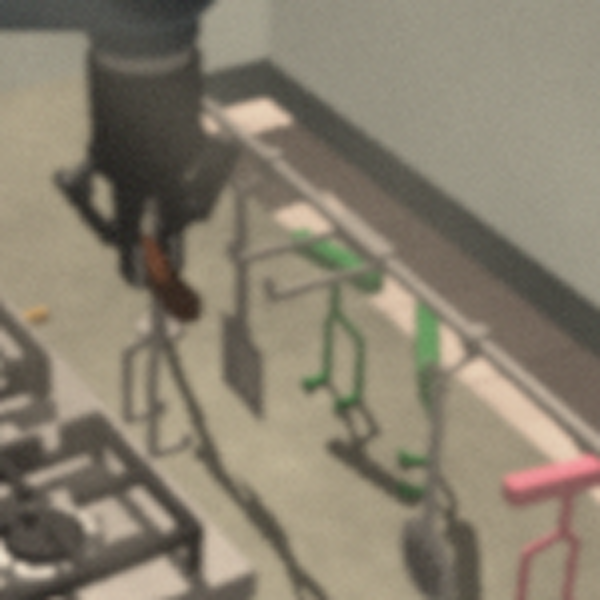

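In this picture the near handle end at (185,305) sits lower than before, so the lifter seems to have tilted in the grip. I'll compare the two pictures.

Run:
```python
from h import *
np.set_printoptions(precision=4,suppress=True)
for f,g in(("side3.npz",[.5552,-.0079,.3417]),("side10.npz",[.5539,-.0072,.3382])):
    c=load(f);P=cloud(c)-np.array(g)
    m=(abs(P[...,0])<.03)&(abs(P[...,1])<.07)&(P[...,2]>-.17)&(P[...,2]<.02)
    q=P[m]
    for lo in np.arange(-.16,-.02,.01):
        k=(q[:,2]>lo)&(q[:,2]<lo+.01)
        a=q[k];n=a[a[:,1]<-.012];p=a[a[:,1]>.01];z=a[abs(a[:,1]+.002)<.01]
        print(round(lo,3),"near y,x",np.median(n[:,1]) if len(n) else None,np.median(n[:,0]) if len(n) else None,"far",np.median(p[:,1]) if len(p) else None,"mid",np.median(z[:,1]) if len(z) else None)
    hs=cv2.cvtColor(c["img"],cv2.COLOR_BGR2HSV)
    b=m&((hs[...,0]<14)|(hs[...,0]>172))&(hs[...,1]>70)&(P[...,2]>-.03)
    w=P[b];print("brown",b.sum(),"dz/dy",np.polyfit(w[:,1],w[:,2],1),"dx/dy",np.polyfit(w[:,1],w[:,0],1),w.min(0),w.max(0))
```

```text
-0.16 near y,x -0.02029141018840443 0.0021167071072177857 far 0.022357271667227212 mid None
-0.15 near y,x -0.021402530315842844 -0.002357342430692133 far 0.022928149764586663 mid None
-0.14 near y,x -0.021732569496795768 -0.014428807281964606 far 0.023033001312688577 mid None
-0.13 near y,x -0.02180722726609448 -0.017044941059407903 far 0.02312152653114428 mid None
-0.12 near y,x -0.021211279844122983 -0.01568857543693003 far 0.022631235549990785 mid None
-0.11 near y,x -0.020795664276134013 -0.015367316842121115 far 0.02274437496656238 mid None
-0.1 near y,x -0.02097241042631672 -0.016283862125880844 far 0.02183593562997969 mid None
-0.09 near y,x -0.019252013185758827 -0.015308114155128283 far 0.022031968484806135 mid None
-0.08 near y,x -0.01393909426420233 -0.012050591023031632 far 0.014495950404211349 mid -0.009400859161836767
-0.07 near y,x None None far 0.010215147526806839 mid -0.002765696997232076
-0.06 near y,x None None far None mid 0.0008962001692076442
-0.05 near y,x None None far None mid -0.0009406977468207241
-0.04 near y,x None None far None mid -0.00093834208687256
[... 950 characters left out ...]
5 -0.014690603417510162 far 0.017892493904329745 mid None
-0.08 near y,x -0.018235137117168385 -0.010412517889833883 far 0.013563787495807571 mid 0.005137888050955124
-0.07 near y,x -0.014313365262818107 -0.0061887795500893406 far None mid -0.0061441934305104095
-0.06 near y,x None None far None mid -0.0072590653320699205
-0.05 near y,x None None far None mid -0.007510841261333374
-0.04 near y,x None None far None mid -0.008000288683174024
-0.03 near y,x None None far None mid -0.006486984999786156
-0.02 near y,x -0.05838983917490602 -0.0063579500176963455 far None mid -0.006299252003918716
brown 118 dz/dy [0.1398 0.0056] dx/dy [0.1351 0.0013] [-0.0125 -0.0635 -0.0119] [0.0102 0.0215 0.0185]
```

The lifter has rolled about 4° around the jaw axis and slid about 8–10 mm toward -y in the grip. I'll roll the tool by -4° to bring the shaft plumb, keep the grasp point in place, and check again before entering the hook.

```bash
python3 -m creep '{"twist":[[0,-0.3,-1],[0,-0.3,-2],[0,-0.3,-3],[0,-0.3,-4],[0,-0.3,-4],[0,-0.3,-4]],"delta_pos":[[-0.002,0.003,0],[-0.004,0.005,0],[-0.006,0.008,0],[-0.008,0.011,0],[-0.008,0.011,0],[-0.008,0.011,0]],"fingers":[1,1,1,1,1,1]}' 120; python3 go.py;  cat > chk.py <<'E'
import sys
from rig import cams,robot
from h import *
np.set_printoptions(precision=4,suppress=True)
f=sys.argv[1]
c=cams.read_camera("side");np.savez(f+".npz",**c)
a=c["img"][110:260,210:360];cv2.imwrite(f"pics/{f}.png",cv2.resize(a,None,fx=4,fy=4,interpolation=cv2.INTER_CUBIC))
s=robot.read_state();g=s["tool_pos"]+.155*np.array(s["orientation"])[:,0];print("grasp",g)
P=cloud(c);x=P-g
m=(abs(x[...,0])<.03)&(abs(x[...,1])<.075)&(x[...,2]>-.17)&(x[...,2]<.02)
q=P[m]
for lo in np.arange(-.165,-.02,.01):
    k=(q[:,2]-g[2]>lo)&(q[:,2]-g[2]<lo+.01);a=q[k]
    if not len(a): continue
    mid=g[1]-.004
    n=a[a[:,1]<mid-.011];p=a[a[:,1]>mid+.011];z=a[abs(a[:,1]-mid)<=.011]
    print(round(lo,3),*(np.round(np.median(v,0),4) if len(v) else "-" for v in(n,p,z)))
hs=cv2.cvtColor(c["img"],cv2.COLOR_BGR2HSV)
b=m&((hs[...,0]<14)|(hs[...,0]>172))&(hs[...,1]>70)&(x[...,2]>-.03)
w=P[b];print("brown",b.sum(),"dz/dy",np.polyfit(w[:,1],w[:,2],1)[0],w.min(0),w.max(0))
print("lowest",np.sort(q[:,2])[:8])
E
python3 chk.py side11
```

```text
clock: 17.73
tool_pos: [0.555, 0.003, 0.5018]
orientation: [[-0.0, 0.026, 1.0], [-0.067, 0.997, -0.026], [-0.998, -0.067, 0.001]]
wrist_force: [0.3, 0.4, -1.3]
finger_gap: 0.208
t 17.73 grasp [ 0.5549 -0.0074  0.3472] xaxis [-0.0005 -0.0672 -0.9977] yaw -1.479930969619785 F [ 0.279   0.3542 -1.338 ] T [0.0862 0.0041 0.0248] gap 0.208350454278286 j [-10.8291  -2.5069  96.9923  -3.808   84.8283  -9.0261]
grasp [ 0.5548 -0.0074  0.3469]
-0.165 [ 0.5724 -0.0376  0.1918] - -
-0.155 [ 0.551  -0.0407  0.1983] [0.549  0.0039 0.1976] [ 0.5685 -0.0006  0.1987]
-0.145 [ 0.5532 -0.04    0.2055] [0.5436 0.0027 0.2053] -
-0.135 [ 0.5404 -0.039   0.218 ] [0.5418 0.0044 0.217 ] -
-0.125 [ 0.5386 -0.0395  0.2276] [0.5407 0.0046 0.2267] -
-0.115 [ 0.5398 -0.0398  0.2368] [0.5406 0.0036 0.2397] -
-0.105 [ 0.5399 -0.0401  0.2466] [0.5416 0.0047 0.2472] -
-0.095 [ 0.5408 -0.0395  0.2584] [0.5398 0.0054 0.256 ] -
-0.085 [ 0.5424 -0.0358  0.2683] [0.539  0.0034 0.2666] [ 0.5419 -0.0035  0.2696]
-0.075 [ 0.5461 -0.0287  0.277 ] - [ 0.5475 -0.0064  0.2751]
-0.065 [ 0.5507 -0.0233  0.2838] - [ 0.5523 -0.0178  0.2856]
-0.055 - - [ 0.5515 -0.0185  0.2961]
-0.045 - - [ 0.5532 -0.0197  0.3069]
-0.035 - - [ 0.5534 -0.0181  0.3163]
-0.025 - - [ 0.5458 -0.0109  0.3266]
brown 114 dz/dy 0.06502273608165282 [ 0.5431 -0.0721  0.3391] [0.5655 0.0175 0.3578]
lowest [0.1918 0.1937 0.194  0.1944 0.1945 0.1945 0.1955 0.1955]
```

View pics/side11.png

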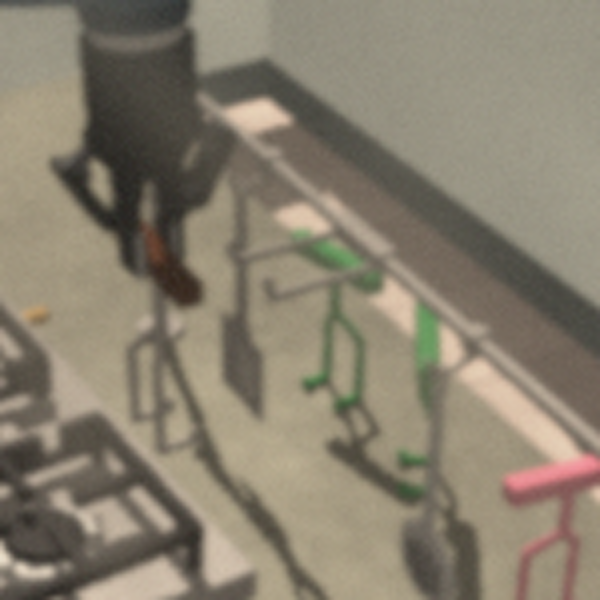

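The shaft is plumb now at y ≈ -0.0185, and the handle is level at z ≈ 0.344. I'll enter over the prongs.

```bash
python3 -m creep '{"twist":[[0,0,0],[0,0,0],[0,0,0],[0,0,0],[0,0,0],[0,0,0],[0,0,0],[0,0,0],[0,0,0],[0,0,0]],"delta_pos":[[0,0.003,0.006],[0,0.006,0.018],[0,0.006,0.032],[0,0.006,0.047],[0,0.006,0.062],[0,0.006,0.077],[0,0.006,0.09],[0,0.006,0.1],[0,0.006,0.107],[0,0.006,0.108]],"fingers":[1,1,1,1,1,1,1,1,1,1]}' 120; python3 go.py; python3 chk.py side12
```

```text
clock: 18.62
tool_pos: [0.6641, 0.0061, 0.5005]
orientation: [[-0.002, 0.026, 1.0], [-0.067, 0.997, -0.026], [-0.998, -0.067, 0.0]]
wrist_force: [0.4, 0.2, -0.9]
finger_gap: 0.209
t 18.62 grasp [ 0.6638 -0.0043  0.3459] xaxis [-0.0015 -0.0669 -0.9978] yaw -1.4922431687139144 F [ 0.3958  0.2255 -0.8608] T [ 0.0757 -0.0128  0.0008] gap 0.2091626566496938 j [-8.7709 12.5512 81.0819 -3.8127 85.8767 -7.0202]
grasp [ 0.6634 -0.0043  0.3461]
-0.155 [ 0.662  -0.0374  0.1982] [0.658  0.0071 0.1975] -
-0.145 [ 0.6511 -0.0376  0.2056] [0.6498 0.006  0.2082] -
-0.135 [ 0.6481 -0.0362  0.2164] [0.6493 0.0083 0.2167] -
-0.125 [ 0.6478 -0.0358  0.2267] [0.6488 0.0077 0.2275] -
-0.115 [ 0.6482 -0.0353  0.2368] [0.6485 0.0086 0.2355] -
-0.105 [ 0.6489 -0.035   0.2478] [0.6487 0.0087 0.244 ] -
-0.095 [ 0.648  -0.0361  0.2542] [0.6484 0.0076 0.2538] -
-0.085 [ 0.6509 -0.0309  0.2642] [0.6509 0.0066 0.264 ] [0.6517 0.0011 0.264 ]
-0.075 [ 0.6564 -0.0243  0.2754] - [ 0.6593 -0.0104  0.2807]
-0.065 - - [ 0.6619 -0.0143  0.2884]
-0.055 [ 0.6643 -0.0357  0.2979] [0.6523 0.0202 0.298 ] [ 0.6621 -0.0158  0.2958]
-0.045 [ 0.6444 -0.0353  0.302 ] [0.6538 0.0201 0.302 ] [ 0.6621 -0.0155  0.3059]
-0.035 [ 0.6355 -0.0333  0.3128] [0.6368 0.022  0.3134] [ 0.6629 -0.015   0.3159]
-0.025 - - [ 0.6538 -0.013   0.3288]
brown 11 dz/dy -0.08841919839946977 [ 0.6568 -0.029   0.3484] [0.6712 0.0009 0.3528]
lowest [0.1924 0.193  0.193  0.1931 0.1934 0.1937 0.1943 0.1943]
```

View pics/side12.png

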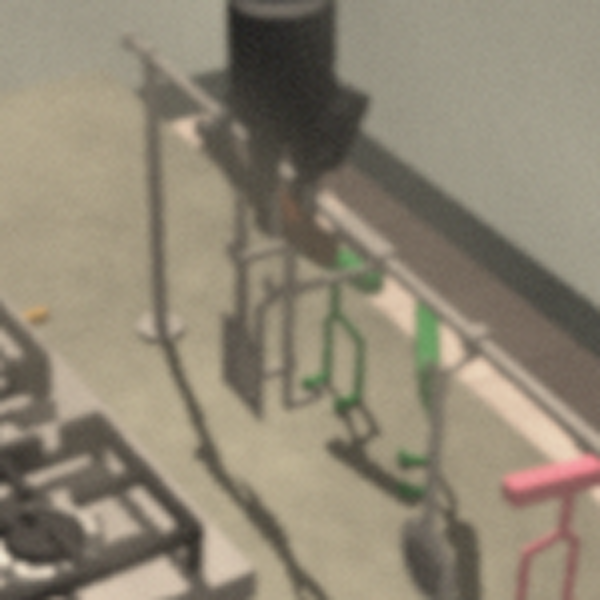

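The shaft is at y = -0.0155 between the prongs (-0.0355 and +0.0205). I'll lower onto them.

```bash
python3 -m creep '{"twist":[[0,0,0],[0,0,0],[0,0,0],[0,0,0],[0,0,0],[0,0,0],[0,0,0]],"delta_pos":[[0.005,0,0],[0.011,0.001,0],[0.017,0.001,0],[0.023,0.0015,0],[0.028,0.002,0],[0.031,0.002,0],[0.031,0.002,0]],"fingers":[1,1,1,1,1,1,1]}' 120; python3 go.py;python3 -m creep '{"twist":[[0,0,0],[0,0,0],[0,0,0],[0,0,0]],"delta_pos":[[0.001,0,0],[0.002,0,0],[0.003,0,0],[0.003,0,0]],"fingers":[1,1,1,1]}' 120; python3 go.py; python3 chk.py side13 | egrep -v '^-0.(1|0[6-9])'
```

```text
clock: 19.25
tool_pos: [0.6635, 0.0061, 0.4701]
orientation: [[-0.001, 0.026, 1.0], [-0.067, 0.997, -0.026], [-0.998, -0.067, 0.0]]
wrist_force: [-1.4, 0.3, 0.2]
finger_gap: 0.209
t 19.25 grasp [ 0.6632 -0.0042  0.3155] xaxis [-0.0014 -0.0667 -0.9978] yaw -1.482059732800277 F [-1.3919  0.3066  0.189 ] T [0.0764 0.1043 0.006 ] gap 0.20872294933194463 j [-8.7728 13.3117 83.3016 -3.8214 82.8986 -6.8337]
clock: 19.58
tool_pos: [0.6633, 0.0061, 0.4699]
orientation: [[0.0, 0.026, 1.0], [-0.067, 0.997, -0.026], [-0.998, -0.067, 0.002]]
wrist_force: [-4.2, 1.0, 8.0]
finger_gap: 0.205
t 19.58 grasp [ 0.6634 -0.0043  0.3152] xaxis [ 0.0005 -0.0668 -0.9978] yaw -1.4667962534444043 F [-4.2213  1.0088  7.9947] T [0.3282 0.8683 0.1076] gap 0.20468144337150884 j [-8.7798 13.2791 83.3686 -3.8143 82.7558 -6.8473]
grasp [ 0.6634 -0.0043  0.3152]
-0.055 [ 0.6603 -0.0208  0.2633] - [ 0.6618 -0.0143  0.2633]
-0.045 - - [ 0.6624 -0.0148  0.2731]
-0.035 - - [ 0.6598 -0.0097  0.2879]
-0.025 [ 0.6515 -0.0356  0.2972] [0.642  0.0198 0.297 ] [ 0.6598 -0.0134  0.2919]
brown 18 dz/dy -0.017988610097263037 [ 0.6521 -0.0313  0.3175] [0.6724 0.0012 0.3221]
lowest [0.1626 0.1628 0.163  0.164  0.1643 0.1644 0.1645 0.1645]
```

View pics/side13.png

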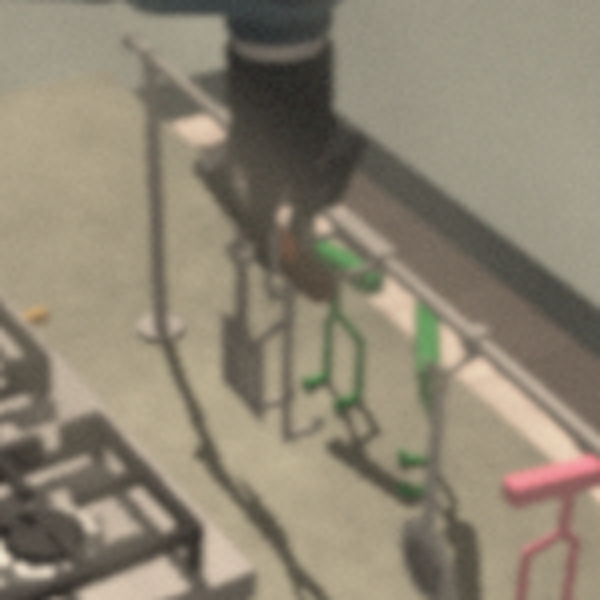

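The handle touches down: 8 N upward, and the same height as at the first grasp. Releasing.

```bash
python3 -m creep '{"twist":[[0,0,0],[0,0,0],[0,0,0],[0,0,0],[0,0,0]],"delta_pos":[[0,0,0],[0,0,0],[0,0,0],[0,0,0],[0,0,0]],"fingers":[0.4,0.2,0.05,0.05,0.05]}' 40; python3 go.py; python3 chk.py side14 | egrep -v '^-0.0[6-9]'
```

```text
clock: 20.05
tool_pos: [0.6633, 0.0061, 0.4692]
orientation: [[-0.0, 0.026, 1.0], [-0.067, 0.997, -0.026], [-0.998, -0.067, 0.001]]
wrist_force: [-0.1, 0.9, 0.1]
finger_gap: 0.474
t 20.05 grasp [ 0.6633 -0.0043  0.3145] xaxis [-0.0003 -0.0668 -0.9978] yaw -1.469900654489477 F [-0.0576  0.9289  0.1137] T [0.066  0.0622 0.0002] gap 0.47355891778251413 j [-8.7831 13.3112 83.3992 -3.8165 82.739  -6.8462]
grasp [ 0.6633 -0.0043  0.3146]
-0.165 [ 0.6596 -0.0307  0.1576] - -
-0.155 [ 0.6643 -0.0351  0.1663] [0.6575 0.0083 0.1661] -
-0.145 [ 0.6489 -0.0364  0.1734] [0.6523 0.009  0.1753] -
-0.135 [ 0.6478 -0.0358  0.1846] [0.6496 0.0095 0.1829] -
-0.125 [ 0.6474 -0.0351  0.194 ] [0.6492 0.0085 0.1955] -
-0.115 [ 0.6484 -0.035   0.2041] [0.6488 0.0086 0.2063] -
-0.105 [ 0.647  -0.0355  0.2136] [0.6501 0.0091 0.2125] -
-0.055 - - [ 0.6618 -0.0152  0.2643]
-0.045 - - [ 0.6614 -0.0154  0.274 ]
-0.035 - - [ 0.6597 -0.0099  0.2885]
-0.025 [ 0.6517 -0.0351  0.2961] [0.6357 0.0232 0.2954] [ 0.6588 -0.0107  0.2941]
brown 40 dz/dy 0.0070375001006146125 [ 0.6537 -0.0273  0.3159] [0.6726 0.0238 0.3223]
lowest [0.1576 0.1612 0.1626 0.1626 0.1627 0.163  0.1631 0.1633]
```

View pics/side14.png

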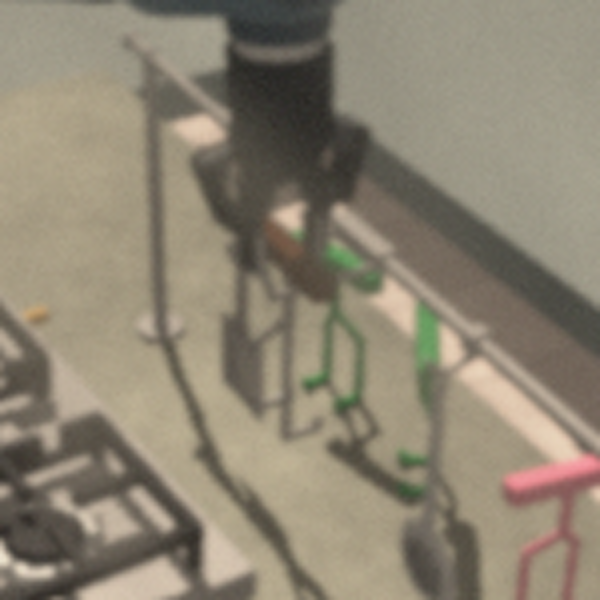

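The lifter hangs upright across both prongs, and the fingers are open. Retreating straight up along the fingers.

```bash
python3 -m creep '{"twist":[[0,0,0],[0,0,0],[0,0,0],[0,0,0],[0,0,0],[0,0,0],[0,0,0],[0,0,0],[0,0,0]],"delta_pos":[[-0.005,0,0],[-0.012,0,0],[-0.024,0,0],[-0.04,0,0],[-0.06,0,0],[-0.085,0,0],[-0.11,0,0],[-0.13,0,0],[-0.13,0,0]],"fingers":[0.05,0.05,0.05,0.05,0.05,0.05,0.05,0.05,0.05]}' 40; python3 go.py; python3 -m creep '{"twist":[[0,0,0],[0,0,0],[0,0,0],[0,0,0],[0,0,0],[0,0,0],[0,0,0],[0,0,0],[0,0,0],[0,0,0]],"delta_pos":[[0,0,-0.02],[0,0,-0.045],[0,0,-0.075],[0,0,-0.105],[0,0,-0.135],[0,0,-0.165],[0,0,-0.19],[0,0,-0.2],[0,0,-0.2],[0,0,-0.2]],"fingers":[0,0,0,0,0,0,0,0,0,0]}'
python3 - <<'E'
from rig import cams
from h import *
np.set_printoptions(precision=4,suppress=True)
for n in("side","top"):
    c=cams.read_camera(n);np.savez(f"{n}15.npz",**c)
    a=c["img"][110:380,130:400] if n=="side" else c["img"][140:320,130:380]
    f=2.2 if n=="side" else 3.2
    cv2.imwrite(f"pics/{n}15.png",cv2.resize(a,None,fx=f,fy=f,interpolation=cv2.INTER_CUBIC)[:600,:800])
    P=cloud(c);hs=cv2.cvtColor(c["img"],cv2.COLOR_BGR2HSV)
    b=(abs(P[...,0]-.663)<.04)&(abs(P[...,1]+.01)<.08)&(P[...,2]>.30)&(P[...,2]<.34)&((hs[...,0]<15)|(hs[...,0]>172))&(hs[...,1]>70)
    w=P[b]
    if len(w)>5: print(n,len(w),np.percentile(w,[2,50,98],axis=0),np.polyfit(w[:,1],w[:,2],1)[0])
    t=(abs(P[...,0]-.503)<.12)&(abs(P[...,1]+.2145)<.09)&(P[...,2]>.037)&(P[...,2]<.06)
    print(n,"grate",cv2.minAreaRect(P[t][:,:2].astype(np.float32)),np.median(P[t][:,2]))
# side-grate shift: compare with first top image by grate-height masks
t0=cloud(load("top0.npz"));t1=cloud(load("top15.npz"))
for nm,y0,y1 in(("left",.255,.45),("right",-.05,.145)):
    for k,P in(("before",t0),("after",t1)):
        m=(P[...,2]>.08)&(P[...,2]<.105)&(P[...,1]>y0)&(P[...,1]<y1)&(P[...,0]>.36)&(P[...,0]<.6)
        print(nm,k,m.sum(),P[m].mean(0))
E
```

```text
clock: 20.85
tool_pos: [0.6626, 0.0151, 0.6069]
orientation: [[0.011, 0.026, 1.0], [-0.068, 0.997, -0.025], [-0.998, -0.068, 0.013]]
wrist_force: [0.6, -0.7, 1.4]
finger_gap: 0.474
t 20.85 grasp [0.6644 0.0045 0.4523] xaxis [ 0.0111 -0.0684 -0.9976] yaw -1.4496431704322157 F [ 0.648  -0.7409  1.3646] T [ 0.026  -0.0105  0.0092] gap 0.47424984259926006 j [-8.0034 10.9557 72.2175 -3.8131 95.6365 -6.9427]
clock: 21.68
tool_pos: [0.4624, 0.0202, 0.6048]
orientation: [[0.012, 0.026, 1.0], [-0.069, 0.997, -0.025], [-0.998, -0.068, 0.014]]
wrist_force: [1.0, -0.0, -0.1]
finger_gap: 0.498
side 108 [[ 0.6527 -0.0651  0.3172]
 [ 0.6607 -0.0159  0.3199]
 [ 0.6708  0.0358  0.3234]] 0.009062976020705757
side grate ((0.5043251514434814, -0.21151883900165558), (0.14874061942100525, 0.201743021607399), 88.55752563476562) 0.04861374581107014
top 240 [[ 0.6519 -0.063   0.3072]
 [ 0.6598 -0.0113  0.3191]
 [ 0.6694  0.0385  0.3245]] -0.004755470791155535
top grate ((0.5032268762588501, -0.21312253177165985), (0.14588546752929688, 0.20008276402950287), 88.18223571777344) 0.04952191719475185
left before 1068 [0.4719 0.3461 0.0901]
left after 979 [0.4715 0.3538 0.0902]
right before 937 [0.4785 0.0529 0.0907]
right after 311 [0.4959 0.055  0.0906]
```

View pics/side15.png

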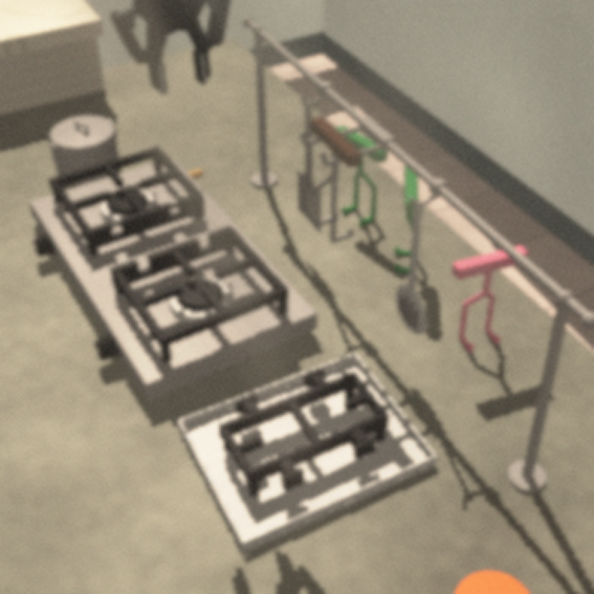

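View pics/top15.png

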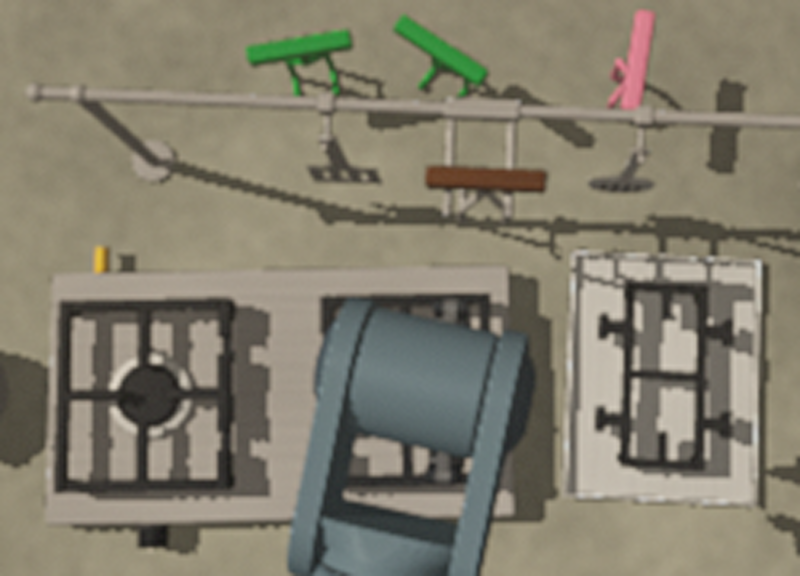

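The final pictures match the goal. The brown handle lies across both prongs, level, at about (0.660, -0.0125) with its top at 0.319. The grate is level and centred in the tray, and the bystanders, look-alikes and the left side grate look unmoved. The jump in my left-grate numbers comes from the removed middle grate's lugs, which were inside that mask before. In the top view the arm covers part of the right side grate. Handing in.

Run:
```python
from h import *
# right grate: compare top9 (unoccluded) to top0 away from lugs
for nm,y0,y1 in(("right",-.05,.115),("left",.285,.45)):
  for f in("top0","top9"):
    P=cloud(load(f+".npz"))
    m=(P[...,2]>.08)&(P[...,2]<.105)&(P[...,1]>y0)&(P[...,1]<y1)&(P[...,0]>.36)&(P[...,0]<.6)
    print(nm,f,m.sum(),P[m].mean(0))
from rig import robot
print(robot.sign_off())
```

```text
right top0 734 [0.48120567 0.0302232  0.09067363]
right top9 738 [0.48116849 0.03022663 0.09091327]
left top0 805 [0.4708964  0.37260475 0.08997804]
left top9 800 [0.47127841 0.37238394 0.0903364 ]
the job is handed in; nothing more can be done
None
```

The middle grate is in the tray, the lifter is back on its double hook, and I handed the job in at about 22 s. The hand-in reported no verdict.

- **What I did:** I took the lifter off its hook, hooked both tines under the middle grate's cross bar and lifted the grate straight up. I carried it to the tray, lowered it slowly onto its feet, unhooked the lifter and hung it back.
- **Grate:** it stands level in the tray, with its top at 0.049 m against 0.050 m expected. Its centre is within about 3 mm of the tray middle.
- **Lifter:** the handle lies level across both prongs, about 4 mm from the seat sideways, with its top at the original 0.319 m.
- **Side grates:** both were within 0.5 mm of their places, measured after the lift and before the lifter was re-hung. In the last top view the arm covered part of the right one. A first comparison seemed to show the left one shifted 8 mm, but its mask had included the middle grate's lugs, and the repeat without them showed no shift.
- **Bystanders:** in the last pictures the tiffin box, spatula, spoon and look-alikes looked unmoved. The jar was only partly in view there, and I did not measure it again.
- **What went wrong:** on the way back to the hook the lifter had rolled about 4° and slid about 10 mm in the grip. I rolled the tool to bring the shaft upright and re-measured before hanging it.

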